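Tighten the gasketed lid of an inclined polishing tumbler in cross order

ROBOT

A 6-joint arm with a two-finger parallel gripper is mounted at the origin on a cart in front of the work surface, level with it; the furniture and walls round the work are solid. World frame = base frame: x ahead of the robot, y to its left, z up, the work surface at z = 0. Lengths are in m, angles in degrees, forces in N, time in s.
With the tool pointing down it reaches from about 0.4 to 0.825 m from the base axis. Payload 7 kg.
Tool frame: the origin (TCP) lies between the finger pads; the fingertips stand 19 mm ahead of it and the grasp point (between the pads) is the TCP; z points along the fingers, y is the line along which they close (so a half turn about z gives the same grasp; the last joint's range is limited). The gripper opens to 88 mm and grips with 3 to 60 N. Pads are 19 mm wide; open, the fingers measure 130 mm over their backs; the gripper's body (78 mm by 193 mm) begins 47 mm behind the grasp point.
Start: joints at [88.871, 20.546, 0.682, 0, -70.136, -16.507], TCP at [0.205, 0.643, 0.208] pointing down, gripper open.
Joint ranges: [-176.03, 176.03], [-82.01, 121.73], [-58.28, 71.71], [-173.87, 95.51], [-174.79, -0.11], [-173.66, 173.66]. Speed limits (degrees/s): [136.94, 136.94, 172.46, 180, 180, 180].

INTERFACE

Orientations are given as [roll, pitch, yaw] about the fixed x, y, z axes, in that order (R = Rz(yaw) Ry(pitch) Rx(roll)).
In Python, from plant import get_obs, snapshot, close_job, spot_in, spot_point gives the robot as it stands.
- The arm moves only by the tool play_rows, never from a script. Its argument "plan" is a list of rows, each a list of 6 numbers: the shift along the tool's x, y, z in cm, then the turn, a rotation vector about the tool's x, y, z in degrees. A call has 1 to 20 rows; each row shifts and turns the commanded pose from where the row before left it, along the tool's axes as they then stand; what a row does not reach is not made up. A row lasts 1/12 s, in which the tool goes at most 41.7 mm and 7.16 degrees, less where a joint would pass 70% of its speed; a pose out of reach is approached as far as the arm can. A call is refused whole if a number of a shift passes 4.17 or a number of a turn 7.16, either way. A call with a gripper value outside its range is refused whole. "grip" is the finger opening in cm, from 0 to 8.76, set as the call begins (left out, the last holds). The fingers move at their own pace and stop on an object; the grip force is fixed at half the most. Time passes only in rows, so rows that do not move let the fingers close. It gives the time, the measured TCP pose, the force, the opening and the grip force at its end, in the units of the state.
- get_obs(): the state, without advancing time (a new reading comes with each control period).
- snapshot(name): name is "scene" or "top"; returns a dict with "frame" (400x640x3 uint8, red, green, blue), "fx", "fy", "cx", "cy" (pixels), "position" and "attitude" of the camera in the world. Camera axes: x right, y down, z forward; pixel columns grow to the right and rows downward; lengths in m; the calibration is good to about 2 mm. A picture is of the moment at which its call begins. There is no depth.
- close_job(): hands the job in; it is judged then, once.
Trained networks look in the newest picture that a camera, given by its name, has taken for a name from the list of things; names that differ only in an ending like _2 or _b are one class to them, and where a whole thing is asked for, a point or a joint stands for the part that bears it (a point fixed in the world has none). Each returns a list of dicts, best first, with "score" (0 to 1); they miss things now and then, are a little off and sometimes report something else, mostly with a low value. They report only what shows in the picture. A call takes as long as a camera call.
- spot_in(camera, thing): "position" ([x, y, z] in m, in world coordinates, good to about 4 mm: the middle of the surface that is visible of it).
- spot_point(camera, thing): "position" ([x, y, z] in m, in world coordinates, good to about 4 mm: a listed point, or the origin of a listed thing).
The state is a dict: "clock": time; "joint_pos": joint angles; "qvel": joint speeds; "tau": joint torques, N m; "tool_pos": TCP position; "orientation": TCP orientation; "force": force on the tool from outside, world axes, zero at the start; "moment": the same for the moment, N m; "opening": finger opening in m; "gripper_force": force on a finger pad.
Only numpy, scipy, OpenCV 4.12 (cv2) and the standard library are available. Lean on these libraries where they do the work, as an engineer would, in place of code of your own. Each camera call takes 0.05 s, during which the arm holds its last target. There are 200 camera calls.

TASK

The lid of the tilted polishing drum has only been nipped up by hand. Tighten its four wing screws with the gripper so that the gasket is squeezed evenly: turn each one clockwise until it comes up firmly tight, in cross order - after the first screw the one straight across from it, then the other two - but do not force any of them. Leave the bottle, bead tray and screw pot around the machine where they are, and let go of everything at the end.

Things in the scene. Friction and masses are not known exactly. Their poses are not given: they have to be found in the camera images.
- lid: round aluminium lid, 204 mm across, 6 mm thick, sight glass in the middle 10 mm above the rim. Closes a drum that leans to the robot, axis 22 to 33 degrees off vertical. Origin: centre of its underside; z points out of the drum along its axis. Screw axes at (+-57, +-57) mm in this frame, 113 mm from neighbour to neighbour. It sinks up to 2 mm; drum and lean are locked.
- screw_a: black butterfly wing screw a. Origin on its axis, at its washer's underside (on the lid); z points out of the lid along the axis, x along the wing. Flat wing 71 mm across the ears (x), 9 mm thick (y), from z = 16 to 40 mm, ears to 45 mm; below z = 16 a hub 20 mm and a washer 25 mm across. Round the lid the order is a, b, c, d: c is straight across from a, d from b.
- screw_b: wing screw b, same shape as a. All four: right-hand quick thread, 12.5 mm a turn (the head sinks 2 mm a radian), captive; clockwise seen from outside the lid tightens. From the start each takes 0.4 to 1.6 rad to come tight, a different amount each, not to be seen from outside; it stays where it is let go.
- screw_c: wing screw c, same shape as a. Torque felt about the axis of any of them: about 0.05 N m running free, up to 0.2 while it squeezes the gasket, then a rise of 0.1 to 0.15 N m per 0.1 rad once the lid sits on the steel sleeve at that screw. Tight: 0.35 to 0.6 N m more than felt before turning. Forced: over 0.75 N m.
- screw_d: wing screw d, same shape as a. Note: once one opposite pair is tight the lid has gone down, so the other two screws run free at first and then come up hard without a soft gasket feel.
- water_bottle: clear water bottle with a gold screw cap, 69 mm across, 171 mm high, standing loose; origin under its centre. Not to be moved.
- tray_beads: small blue tray of beads, 66x90x20 mm, loose; origin under its centre. Not to be moved.
- pot_6: white screw pot with a ribbed lid, 45 mm across, 38 mm high, loose; origin under its centre. Not to be moved.

How it is judged:
By the outcome, as a careful person would: the job done as asked, in the order asked, and still so for the second after the job is handed in, with the robot touching nothing.
It also fails if it takes over 72 s, if anything falls off the work surface, if the arm or the gripper's body presses on something with over 40 N, if the wrist force passes 120 N, or if a joint passes its speed limit or range.

## Working session

There is one attempt and no reset: what is moved stays moved. The work goes in short steps, Python scripts to look and compute and a tool call to move; the robot and the scene stay as the last step left them, time stands still between calls to the robot, and variables do not carry over. Pictures are saved under pics/ and viewed, at most 10 in all, crops included, and the job is handed in when it is done.

Besides the shell and the picture viewer there is one more tool, called after "Emit:" by a JSON object that holds its "name" and its "arguments", one argument or row to a line. play_rows: Moves the arm, as the interface text tells. Its arguments: {"type":"object","properties":{"plan":{"type":"array","items":{"type":"array","items":{"type":"number"}}},"grip":{"type":"number"}},"required":["plan"]}

```bash
mkdir -p pics; python3 - <<'E'
from plant import *
import cv2
print(get_obs())
for n in("scene","top"):
    s=snapshot(n); cv2.imwrite(f"pics/{n}0.png",s["frame"][...,::-1])
    print(n,{k:v for k,v in s.items() if k!="frame"})
    for t in("lid","screw_a","water_bottle","tray_beads","pot_6"):
        for f in(spot_in,spot_point): print(t,f.__name__,[(r["position"],round(r["score"],2)) for r in f(n,t)])
E
```

```text
{'clock': 0.0, 'joint_pos': array([ 8.88713343e+01,  2.05914330e+01,  6.34710454e-01, -2.11862725e-02,
       -7.01351492e+01, -1.65086060e+01]), 'qvel': array([ 0.02739477, -0.03920604,  0.08870514,  0.01010151, -0.05424046,
        0.03219803]), 'tau': array([-1.03976232e-03, -5.82718384e+01,  2.93053150e+01,  6.99693024e+00,
        6.76166557e-03, -1.65766774e-04]), 'tool_pos': array([0.20436288, 0.64278328, 0.20662649]), 'orientation': array([ 1.79906255e+02, -7.01343865e-03, -1.76444811e+01]), 'force': array([0.22599108, 1.10621439, 0.41502582]), 'moment': array([-0.04473822, -0.004628  , -0.0105085 ]), 'gripper_force': 0.0, 'opening': 0.08767793507199136}
scene {'fx': 388.9328590349113, 'fy': 388.9328590349113, 'cx': 315.63526203483633, 'cy': 199.76601087118235, 'position': array([0.19132523, 0.42410295, 0.93789692]), 'attitude': array([-137.63930474,   -0.35070128, -143.25892035])}
lid call [([0.5607, -0.1295, 0.213], 0.61)]
lid call [([0.5582, -0.1342, 0.1964], 0.73)]
screw_a call [([0.4809, -0.1498, 0.1921], 0.71)]
screw_a call [([0.5755, -0.2153, 0.2118], 0.74), ([0.6196, 
[... 661 characters left out ...]
1, 0.2137], 0.86)]
lid call [([0.5613, -0.1379, 0.2004], 0.55)]
screw_a call [([0.5295, -0.0665, 0.2248], 0.67), ([0.4789, -0.1608, 0.199], 0.45), ([0.6143, -0.1169, 0.2778], 0.43), ([0.5617, -0.2191, 0.2442], 0.41)]
screw_a call [([0.4831, -0.1592, 0.1663], 0.7), ([0.5347, -0.0639, 0.1967], 0.65), ([0.5751, -0.2155, 0.2106], 0.61), ([0.6211, -0.1183, 0.245], 0.56)]
water_bottle call [([0.5771, -0.4521, 0.1717], 0.77)]
water_bottle call [([0.5879, -0.459, 0.0005], 0.55)]
tray_beads call [([0.43, -0.4338, 0.0052], 0.55)]
tray_beads call [([0.432, -0.4321, 0.0014], 0.7)]
pot_6 call [([0.7701, 0.1634, 0.0393], 0.59), ([0.559, -0.1352, 0.2121], 0.34)]
pot_6 call [([0.7691, 0.1643, 0.001], 0.67)]
```

View pics/scene0.png

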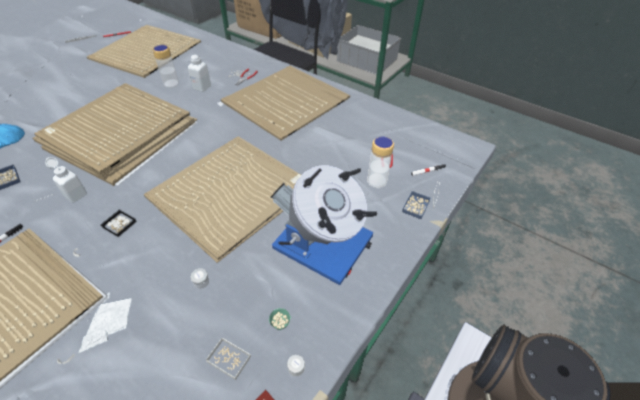

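View pics/top0.png

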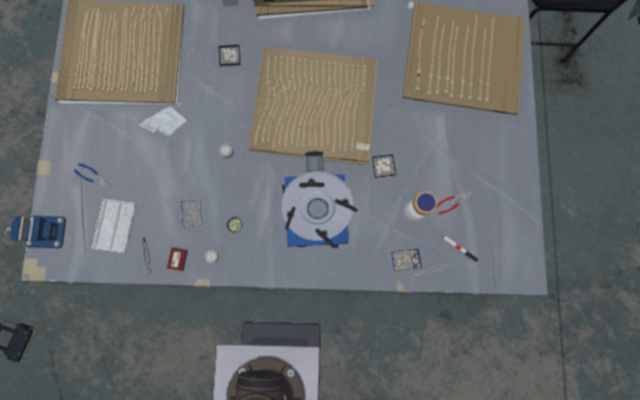

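The scene picture shows the drum at about (330,200), with its four black wing screws, and the bottle at (380,165). The top picture shows the lid at about (317,208), with wings near (312,183), (346,205), (327,238) and (290,218). Next I'll fit the lid pose and wing angles.

```bash
cat > h.py <<'E'
import numpy as np, cv2
from scipy.spatial.transform import Rotation as R
from plant import *
def rot(rpy): return R.from_euler("xyz",rpy,degrees=True).as_matrix()
def proj(s,P):
    c=(np.atleast_2d(P)-s["position"])@rot(s["attitude"])
    return np.c_[s["fx"]*c[:,0]/c[:,2]+s["cx"],s["fy"]*c[:,1]/c[:,2]+s["cy"]]
SL=np.array([[1,1],[-1,1],[-1,-1],[1,-1]])*.0565
E
cat > fit.py <<'E'
from h import *
from scipy.optimize import least_squares
S=[snapshot("scene"),snapshot("top")]; pts=[]
for n in("scene","top"):
    for k in range(3):
        if k: snapshot(n)
        for r in spot_point(n,"screw_a"):
            if r["score"]>.3: pts.append(r["position"])
pts=np.array(pts); c0=np.array([.553,-.1395,.206])
pts=pts[np.linalg.norm(pts-c0,axis=1)<.12]
# clusters: initial corners
ini=np.array([[.575,-.2155,.211],[.62,-.119,.244],[.535,-.064,.198],[.485,-.158,.166]])
C=np.array([np.median(pts[np.argmin(np.linalg.norm(pts[:,None]-ini,axis=2),1)==i],0) for i in range(4)])
print(len(pts),C.round(4).tolist())
L=np.c_[SL[[0,1,2,3]],np.zeros(4)]
# C order clockwise/ccw seen from above: -y,+x,+y,-x -> ccw
cen=C.mean(0); A,_=R.align_vectors(C-cen,L); M=A.as_matrix()
print("res mm",((C-cen-L@M.T)*1e3).round(1).tolist()); print("z",M[:,2],"tilt",np.degrees(np.arccos(M[2,2])))
np.savez("fit.npz",cen=cen,M=M)
# wing angle: darkness inside the projected wing in both views
G=[cv2.cvtColor(s["frame"],cv2.COLOR_RGB2GRAY).astype(np.float32) for s in S]
def val(P): 
    o=[]
    for s,g in zip(S,G):
        uv=proj(s,P).astype(np.float32); o.append(cv2.remap(g,uv[None,:,0],uv[None,:,1],cv2.INTER_LINEAR)[0].mean())
    return np.array(o)
T=[]
for i in range(4):
    o=cen+M@L[i]; best=[]
    for th in range(0,180,2):
        d=np.array([np.cos(np.radians(th)),np.sin(np.radians(th)),0])
        P=np.array([o+M@(d*x+[0,0,z]) for x in np.linspace(-.033,.033,23) for z in(.02,.03,.038)])
        best.append(val(P))
    b=np.array(best); print(i,"scene",2*b[:,0].argmin(),"top",2*b[:,1].argmin(),"both",2*b.sum(1).argmin(),b.min(0)); T.append(2*b.sum(1).argmin())
np.save("T.npy",T)
ims=[]
for s in S:
    u0=proj(s,cen+M[:,2]*.03)[0]; x,y=(u0-[40,50]).astype(int); k=4
    im=cv2.resize(s["frame"][y:y+100,x:x+90,::-1],None,fx=k,fy=k,interpolation=cv2.INTER_CUBIC).copy()
    for i in range(4):
        o=cen+M@L[i]; d=M@[np.cos(np.radians(T[i])),np.sin(np.radians(T[i])),0]
        q=lambda P:tuple(((proj(s,P)[0]-[x,y]+.5)*k).astype(int).tolist())
        cv2.line(im,q(o+M[:,2]*.045-d*.0355),q(o+M[:,2]*.045+d*.0355),(0,0,255),1)
        cv2.line(im,q(o),q(o+M[:,2]*.04),(0,255,0),1); cv2.putText(im,str(i),q(o),0,.6,(255,0,0),2)
    ims.append(im)
cv2.imwrite("pics/ov1.png",np.hstack(ims))
E
python3 fit.py
```

```text
24 [[0.576, -0.2144, 0.2122], [0.6216, -0.1202, 0.2429], [0.5346, -0.0643, 0.1993], [0.4896, -0.1592, 0.1657]]
res mm [[0.2, 2.2, 1.1], [-0.4, -1.4, -1.1], [-0.5, -1.8, 0.4], [0.7, 1.0, -0.3]]
z [-0.49040379 -0.06056386  0.86938837] tilt 29.61235783020214
0 scene 8 top 4 both 6 [85.69351  61.652187]
1 scene 28 top 32 both 30 [94.87916  55.284096]
2 scene 100 top 102 both 102 [73.05637  62.772488]
3 scene 168 top 168 both 168 [82.51523 55.59869]
```

View pics/ov1.png

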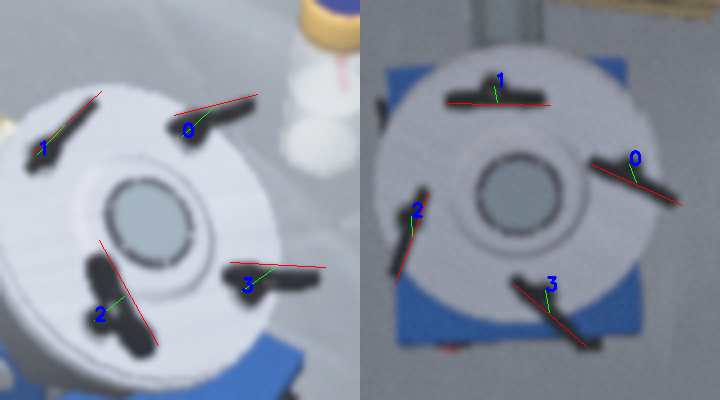

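The overlay shows the model axes and wings matching all four screws to within about 1 px (3 mm), with the wing tops slightly off. I'll refine with a silhouette fit.

```bash
cat > ref.py <<'E'
from h import *
from scipy.optimize import minimize
f=np.load("fit.npz"); cen,M=f["cen"],f["M"]; T=np.load("T.npy").astype(float)
K=6; L=np.c_[SL,np.zeros(4)]
a=np.linspace(0,2*np.pi,16,endpoint=False); cir=np.c_[np.cos(a),np.sin(a)]
cyl=lambda r,z0,z1:np.vstack([np.c_[cir*r,np.full(16,z)] for z in(z0,z1)])
box=lambda x0,x1,z0,z1:np.array([[x,y,z] for x in(x0,x1) for y in(-.0045,.0045) for z in(z0,z1)])
PARTS=[box(-.0355,.0355,.018,.040),box(-.0355,-.022,.018,.045),box(.022,.0355,.018,.045),cyl(.010,0,.018),cyl(.0125,0,.003)]
V=[]
for n in("scene","top"):
    fr=[];
    for k in range(4): s=snapshot(n); fr.append(s["frame"].astype(np.float32))
    x,y=(proj(s,cen+M[:,2]*.02)[0]-[45,50]).astype(int)
    g=np.mean(fr,0)[y:y+100,x:x+90].max(2); D=np.clip((175-g)/110,0,1)
    m=np.zeros(D.shape,np.uint8)
    for i in range(4): cv2.circle(m,tuple((proj(s,cen+M@(L[i]+[0,0,.025]))[0]-[x,y]).astype(int).tolist()),{"scene":19,"top":16}[n],1,-1)
    c=proj(s,cen+M[:,2]*.01)[0]-[x,y]; cv2.circle(m,tuple(c.astype(int).tolist()),{"scene":15,"top":14}[n],0,-1)
    V.append((s,(x,y),D,m))
def render(s,xy,p):
    Mr=M@R.from_rotvec(p[3:6]/100).as_matrix(); o=cen+p[:3]/100
    im=np.zeros((100*K,90*K),np.uint8)
    for i in range(4):
        W=Mr@R.from_euler("z",p[6+i]*10,degrees=True).as_matrix()
        for P in PARTS:
            uv=(proj(s,o+Mr@L[i]+P@W.T)-xy+.5)*K*16
            cv2.fillConvexPoly(im,cv2.convexHull(uv.astype(np.int32)),255,cv2.LINE_AA,4)
    im=cv2.resize(im,(90,100),interpolation=cv2.INTER_AREA).astype(np.float32)/255
    return cv2.GaussianBlur(im,(0,0),.7)
cost=lambda p:sum(((render(s,xy,p)-D)[m>0]**2).sum() for s,xy,D,m in V)
p=np.r_[np.zeros(6),T/10]; print(cost(p))
for k in range(3):
    r=minimize(cost,p,method="Powell",options=dict(xtol=1e-3,ftol=1e-5,maxiter=10),bounds=[(v-1.2,v+1.2) for v in p]); p=r.x
print(r.fun,p.round(3))
o=cen+p[:3]/100; Mr=M@R.from_rotvec(p[3:6]/100).as_matrix()
print("cen",o,"z",Mr[:,2],"tilt",np.degrees(np.arccos(Mr[2,2])),"th",p[6:]*10)
np.savez("pose.npz",cen=o,M=Mr,T=p[6:]*10)
out=[]
for s,xy,D,m in V:
    q=render(s,xy,p); out.append(cv2.resize((np.dstack([D,D*m,q])*255).astype(np.uint8),None,fx=4,fy=4))
cv2.imwrite("pics/ref1.png",np.hstack(out))
E
python3 ref.py
```

```text
428.60638
352.52795 [-0.238  0.023 -0.04   0.961 -1.99  -0.785  0.912  3.255  9.856 16.908]
cen [ 0.55306096 -0.13927237  0.2046279 ] z [-0.48945412 -0.03855911  0.87117614] tilt 29.404396911511242 th [  9.12226025  32.55320906  98.5562169  169.0845808 ]
```

View pics/ref1.png

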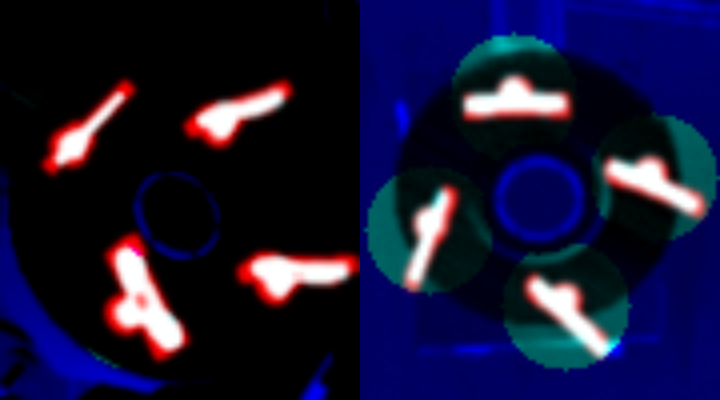

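The silhouettes match well in both views: white overlap on all four screws. Next is a move helper.

```bash
cat > go.py <<'E'
# go.py i h [N] [da] [flip]: rows from the measured pose to screw i, TCP h mm above lid along its axis, tool turned da deg clockwise past the wing
from h import *
import sys
f=np.load("pose.npz"); cen,M,T=f["cen"],f["M"],f["T"]
def goal(i,h,da=0,flip=0):
    d=M@R.from_euler("z",T[i]+180*flip-da,degrees=True).as_matrix()[:,0]; z=-M[:,2]
    return cen+M@[*SL[i],h/1e3],np.column_stack([d,np.cross(z,d),z])
def rows(p,Rg,N=None):
    o=get_obs(); R0=rot(o["orientation"]); w=R.from_matrix(R0.T@Rg).as_rotvec(); q=R0.T@(p-o["tool_pos"])*100
    n=N or int(max(np.ceil(np.degrees(np.abs(w)).max()/7),np.ceil(np.abs(q).max()/4),1))
    v=np.linalg.solve(sum(R.from_rotvec(w*k/n).as_matrix() for k in range(n)),q)
    print("N",n,"row",v.round(3).tolist(),np.degrees(w/n).round(2).tolist(),"| total",q.round(2).tolist(),np.degrees(w).round(1).tolist())
if __name__=="__main__":
    a=[float(x) for x in sys.argv[1:]]+[0]*5; i=int(a[0])
    rows(*goal(i,a[1],a[3],int(a[4])),int(a[2]) or None); o=get_obs(); print(o["clock"],o["joint_pos"].round(1))
E
python3 - <<'E'
from go import *
for i in range(4):
  for fl in(0,1):
    p,Rg=goal(i,100,0,fl); x=Rg[:,0]; print(i,fl,p.round(3),"az x",np.degrees(np.arctan2(x[1],x[0])).round(),"q6~",(np.degrees(np.arctan2(x[1],x[0]))-np.degrees(np.arctan2(p[1],p[0]))+90).round())
E
for f in 0 1; do python3 go.py 2 110 0 0 $f; done
```

```text
0 0 [ 0.523 -0.22   0.299] az x -108.0 q6~ 5.0
0 1 [ 0.523 -0.22   0.299] az x 72.0 q6~ 185.0
1 0 [ 0.571 -0.123  0.33 ] az x -87.0 q6~ 15.0
1 1 [ 0.571 -0.123  0.33 ] az x 93.0 q6~ 195.0
2 0 [ 0.485 -0.066  0.284] az x -25.0 q6~ 73.0
2 1 [ 0.485 -0.066  0.284] az x 155.0 q6~ 253.0
3 0 [ 0.437 -0.163  0.253] az x 53.0 q6~ 164.0
3 1 [ 0.437 -0.163  0.253] az x -127.0 q6~ -16.0
N 15 row [3.402, 3.81, -0.237] [0.8, 1.79, 0.24] | total [47.77, 59.26, -8.56] [11.9, 26.9, 3.6]
2.1 [ 88.9  20.5   0.7  -0.  -70.1 -16.5]
N 25 row [-3.216, 3.304, 0.987] [-1.64, 0.73, -6.83] | total [47.77, 59.26, -8.56] [-40.9, 18.2, -170.7]
2.1 [ 88.9  20.5   0.7  -0.  -70.1 -16.5]
```

Emit:
{"name": "play_rows", "arguments": {
  "plan": [
    [0, 0, -4, 0, 0, 0],
    [0, 0, -4, 0, 0, 0],
    [0, 0, -4, 0, 0, 0],
    [3.4, 3.8, 0, 0, 0, 0],
    [3.4, 3.8, 0, 0, 0, 0],
    [3.4, 3.8, 0, 0, 0, 0],
    [3.4, 3.8, 0, 0, 0, 0],
    [3.4, 3.8, 0, 0, 0, 0],
    [3.4, 3.8, 0, 0, 0, 0],
    [3.4, 3.8, 0, 0, 0, 0],
    [3.4, 3.8, 0, 0, 0, 0],
    [3.4, 3.8, 0, 0, 0, 0],
    [3.4, 3.8, 0, 0, 0, 0],
    [0, 0, 0, 0, 0, 0]
  ],
  "grip": 4.5
}}

```text
clock: 3.27
tool_pos: [0.3766, 0.2579, 0.3286]
orientation: [-179.9, -0.1, -17.8]
force: [0.3, 1.1, -0.1]
opening: 0.045
gripper_force: 0.0
```

```bash
python3 go.py 2 110
```

```text
N 7 row [2.814, 3.935, 0.719] [1.71, 3.83, 0.48] | total [19.8, 27.69, 3.53] [11.9, 26.8, 3.3]
3.2667 [ 59.3  -4.2 -13.3   0.  -80.8  12.8]
```

Emit:
{"name": "play_rows", "arguments": {
  "plan": [
    [1.7, 2.4, 0.4, 1.03, 2.3, 0.3],
    [1.7, 2.4, 0.4, 1.03, 2.3, 0.3],
    [1.7, 2.4, 0.4, 1.03, 2.3, 0.3],
    [1.7, 2.4, 0.4, 1.03, 2.3, 0.3],
    [1.7, 2.4, 0.4, 1.03, 2.3, 0.3],
    [1.7, 2.4, 0.4, 1.03, 2.3, 0.3],
    [1.7, 2.4, 0.4, 1.03, 2.3, 0.3],
    [1.7, 2.4, 0.4, 1.03, 2.3, 0.3],
    [1.7, 2.4, 0.4, 1.03, 2.3, 0.3],
    [1.7, 2.4, 0.4, 1.03, 2.3, 0.3],
    [1.7, 2.4, 0.4, 1.03, 2.3, 0.3],
    [0, 0, 0, 0, 0, 0],
    [0, 0, 0, 0, 0, 0]
  ]
}}

```text
clock: 4.35
tool_pos: [0.4722, -0.0489, 0.2973]
orientation: [-167.1, -24.8, -24.1]
force: [0.8, 0.0, 0.2]
opening: 0.0447
gripper_force: 0.0
```

```bash
python3 go.py 2 80; python3 - <<'E'
from h import *
for n in("scene","top"):
    s=snapshot(n); cv2.imwrite(f"pics/{n}1.png",s["frame"][...,::-1])
a=[cv2.imread(f"pics/{n}1.png") for n in("scene","top")]
cv2.imwrite("pics/hov.png",np.hstack([cv2.resize(a[0][110:270,250:410],None,fx=2.4,fy=2.4),cv2.resize(a[1][130:290,240:400],None,fx=2.4,fy=2.4)]))
E
```

```text
N 1 row [1.216, 1.402, 3.671] [0.69, 1.52, 0.02] | total [1.22, 1.4, 3.67] [0.7, 1.5, 0.0]
4.35 [ 26.6 -21.9 -41.1  14.1 -45.7  34.5]
```

View pics/hov.png

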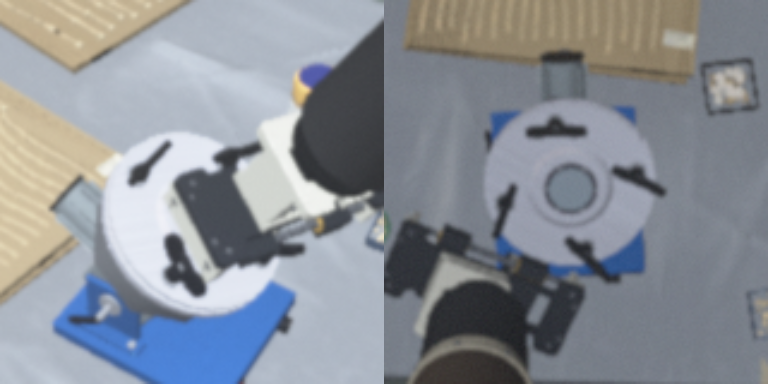

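The crops show the gripper hovering above and left of screw 2, at (230,220) on the left and (490,270) on the right, with its long axis across the wing as planned. I'll go down in two steps.

Emit:
{"name": "play_rows", "arguments": {
  "plan": [
    [0.6, 0.7, 1.8, 0.35, 0.75, 0],
    [0.6, 0.7, 1.8, 0.35, 0.75, 0],
    [0, 0, 0, 0, 0, 0],
    [0, 0, 0, 0, 0, 0],
    [0, 0, 0, 0, 0, 0]
  ]
}}

```text
clock: 4.87
tool_pos: [0.4958, -0.0618, 0.2686]
orientation: [-166.3, -26.2, -24.1]
force: [0.6, 0.4, 1.0]
opening: 0.0451
gripper_force: 0.0
```

```bash
python3 go.py 2 37; python3 - <<'E'
from h import *
o=get_obs(); print(o["tool_pos"],o["qvel"].round(2), o["moment"],o["joint_pos"].round(1))
s=snapshot("top"); Rt=rot(o["orientation"])
P=[o["tool_pos"]+Rt@[0,y,.019] for y in(-.0224,0,.0224)]
k=5;c=proj(s,P); b=(c[1]-[40,40]).astype(int); im=cv2.resize(s["frame"][b[1]:b[1]+80,b[0]:b[0]+80,::-1],None,fx=k,fy=k)
for q in c: cv2.circle(im,tuple(((q-b+.5)*k).astype(int).tolist()),3,(0,0,255),-1)
cv2.imwrite("pics/hov2.png",im)
E
```

```text
N 2 row [-0.005, 0.186, 2.188] [-0.06, 0.05, 0.16] | total [-0.01, 0.37, 4.38] [-0.1, 0.1, 0.3]
4.8667 [ 22.2 -18.3 -43.5  13.9 -37.4  37.9]
[ 0.49577569 -0.06178064  0.26857326] [ 0.12 -0.76  0.27  0.    0.24  0.1 ] [-0.15428939  1.5915127  -0.04051566] [ 22.2 -18.3 -43.5  13.9 -37.4  37.9]
```

View pics/hov2.png

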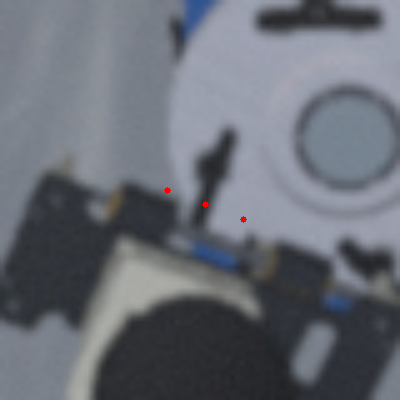

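The red dots (predicted pad tips) straddle wing 2 at (205,200). I'll descend.

Emit:
{"name": "play_rows", "arguments": {
  "plan": [
    [0, 0.37, 0.6, 0, 0, 0.3],
    [0, 0, 0.9, 0, 0, 0],
    [0, 0, 0.9, 0, 0, 0],
    [0, 0, 0.9, 0, 0, 0],
    [0, 0, 0.7, 0, 0, 0],
    [0, 0, 0.3, 0, 0, 0],
    [0, 0, 0, 0, 0, 0],
    [0, 0, 0, 0, 0, 0]
  ]
}}

```text
clock: 5.58
tool_pos: [0.5153, -0.0644, 0.2297]
orientation: [-166.1, -26.1, -24.5]
force: [0.1, -0.3, 0.2]
opening: 0.0449
gripper_force: 0.0
```

```bash
cat > st.py <<'E'
from go import *
o=get_obs(); Rt=rot(o["orientation"]); i=int(sys.argv[1]); fl=int(sys.argv[2]) if len(sys.argv)>2 else 0
p,Rg=goal(i,0,0,fl); w=np.degrees(R.from_matrix(Rg.T@Rt).as_rotvec())
print(f"t {o['clock']:.2f} Fz/tool {(Rt.T@o['force']).round(1)} M/tool {(Rt.T@o['moment']).round(3)} Mlid {o['moment']@-M[:,2]:.3f} turn {w.round(1)} pos {((Rg.T@(o['tool_pos']-p))*1e3).round(1)} q6 {o['joint_pos'][5]:.1f} open {o['opening']*1e3:.1f} gf {o['gripper_force']:.1f}")
E
python3 st.py 2; python3 go.py 2 37
```

```text
t 5.58 Fz/tool [ 0.3  0.2 -0.2] M/tool [-0.743 -1.441  0.002] Mlid -0.001 turn [ 0.1 -0.1  0.1] pos [ -0.1   1.1 -37.4] q6 37.6 open 44.9 gf 0.0
N 1 row [0.009, -0.112, 0.042] [-0.1, 0.08, -0.05] | total [0.01, -0.11, 0.04] [-0.1, 0.1, -0.1]
5.5833 [ 19.9 -13.8 -46.3  15.  -29.8  37.6]
```

Emit:
{"name": "play_rows", "arguments": {
  "plan": [
    [0, -0.1, 0, 0, 0, 0],
    [0, 0, 0, 0, 0, 0],
    [0, 0, 0, 0, 0, 0],
    [0, 0, 0, 0, 0, 0],
    [0, 0, 0, 0, 0, 0],
    [0, 0, 0, 0, 0, 0],
    [0, 0, 0, 0, 0, 0],
    [0, 0, 0, 0, 0, 0],
    [0, 0, 0, 0, 0, 0]
  ],
  "grip": 0
}}

```text
clock: 6.33
tool_pos: [0.5156, -0.0636, 0.2298]
orientation: [-166.1, -26.1, -24.5]
force: [0.0, -0.2, 0.1]
opening: 0.0003
gripper_force: 0.0
```

```bash
python3 st.py 2
```

```text
t 6.33 Fz/tool [ 0.1  0.2 -0.1] M/tool [-0.727 -1.489  0.04 ] Mlid 0.036 turn [ 0.1 -0.1  0.1] pos [ -0.2   0.2 -37.3] q6 37.3 open 0.3 gf 0.0
```

The fingers closed on nothing, so I'll look.

```bash
python3 - <<'E'
from h import *
o=get_obs(); Rt=rot(o["orientation"]); ims=[]
for n in("scene","top"):
    s=snapshot(n); P=[o["tool_pos"]+Rt@[x,0,.019] for x in(-.0095,0,.0095)]+[o["tool_pos"]]
    k=5;c=proj(s,P); b=(c[1]-[38,38]).astype(int); im=cv2.resize(s["frame"][b[1]:b[1]+76,b[0]:b[0]+76,::-1],None,fx=k,fy=k)
    for q in c: cv2.circle(im,tuple(((q-b+.5)*k).astype(int).tolist()),2,(0,0,255),-1)
    ims.append(im)
    print(n,[(r["position"],round(r["score"],2)) for r in spot_point(n,"screw_a")])
cv2.imwrite("pics/miss.png",np.hstack(ims))
E
```

```text
scene [([0.6184, -0.1188, 0.2423], 0.7), ([0.5767, -0.2159, 0.2137], 0.53), ([0.535, -0.0626, 0.2], 0.36)]
top [([0.6278, -0.1195, 0.2426], 0.64), ([0.5388, -0.0646, 0.197], 0.52), ([0.5757, -0.2187, 0.2127], 0.5), ([0.4858, -0.1607, 0.1649], 0.36), ([0.7687, 0.1661, 0.0016], 0.24)]
```

View pics/miss.png

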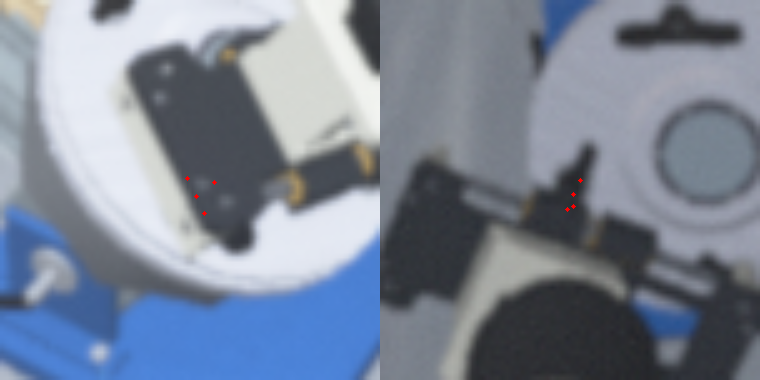

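```bash
python3 - <<'E'
from go import *
o=get_obs(); Rt=rot(o["orientation"]); ims=[]
E=[(a,b) for a in range(8) for b in range(a) if bin(a^b).count("1")==1]
def box(x,y,z): return np.array([[(x[0],x[1])[k&1],(y[0],y[1])[k>>1&1],(z[0],z[1])[k>>2]] for k in range(8)])/1e3
for n in("scene","top"):
    s=snapshot(n); k=5; c=proj(s,o["tool_pos"])[0]; b=(c-([38,55] if n=="scene" else [40,50])).astype(int)
    im=cv2.resize(s["frame"][b[1]:b[1]+110,b[0]:b[0]+79,::-1],None,fx=k,fy=k,interpolation=cv2.INTER_CUBIC)
    def wire(B,p,Rm,col):
        uv=((proj(s,p+B@Rm.T)-b+.5)*k).astype(int)
        for i,j in E: cv2.line(im,tuple(uv[i].tolist()),tuple(uv[j].tolist()),col,1)
    wire(box((-39,39),(-96.5,96.5),(-110,-47)),o["tool_pos"],Rt,(0,255,255))
    wire(box((-9.5,9.5),(-20,20),(-47,19)),o["tool_pos"],Rt,(0,0,255))
    for i in range(4):
        p,Rg=goal(i,0); wire(box((-35.5,35.5),(-4.5,4.5),(-40,-16)),p,Rg,(0,255,0))
    ims.append(im)
im=np.hstack(ims); cv2.imwrite("pics/wire.png",im); print(im.shape)
E
```

```text
(550, 790, 3)
```

View pics/wire.png

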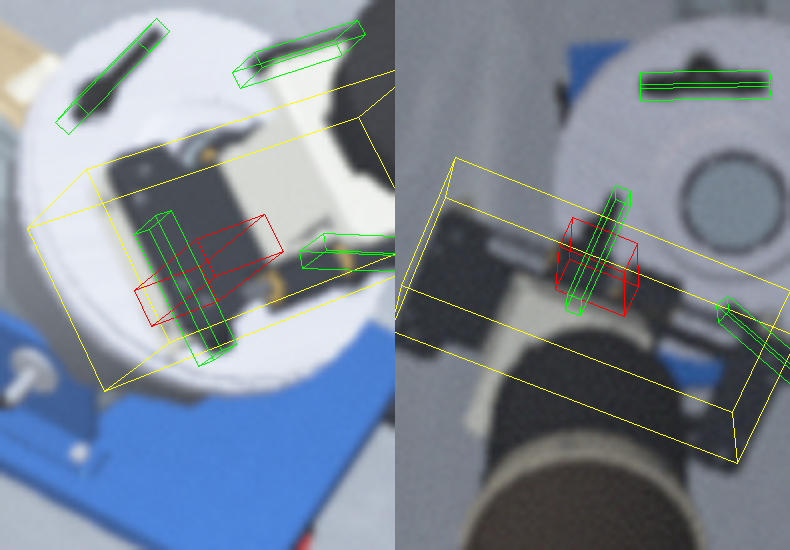

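The wireframe shows the real gripper body about 25 mm further back along its axis than predicted, while the wings match. So the fingers probably closed above the wing. I'll open, go 12 mm lower and close again, which is safe because the open fingers clear the hub.

Emit:
{"name": "play_rows", "arguments": {
  "plan": [
    [0, 0, 0, 0, 0, 0],
    [0, 0, 0, 0, 0, 0],
    [0, 0, 0, 0, 0, 0],
    [0, 0, 0, 0, 0, 0],
    [0, 0, 0, 0, 0, 0],
    [0, 0, 0, 0, 0, 0],
    [0, 0, 0.4, 0, 0, 0],
    [0, 0, 0.4, 0, 0, 0],
    [0, 0, 0.4, 0, 0, 0],
    [0, 0, 0, 0, 0, 0]
  ],
  "grip": 3.5
}}

```text
clock: 7.47
tool_pos: [0.5213, -0.0632, 0.2181]
orientation: [-166.2, -26.1, -24.5]
force: [-0.2, -0.7, -0.4]
opening: 0.0349
gripper_force: 0.0
```

Emit:
{"name": "play_rows", "arguments": {
  "plan": [
    [0, 0, 0, 0, 0, 0],
    [0, 0, 0, 0, 0, 0],
    [0, 0, 0, 0, 0, 0],
    [0, 0, 0, 0, 0, 0],
    [0, 0, 0, 0, 0, 0],
    [0, 0, 0, 0, 0, 0],
    [0, 0, 0, 0, 0, 0]
  ],
  "grip": 0
}}

```text
clock: 8.05
tool_pos: [0.5215, -0.0631, 0.2194]
orientation: [-166.1, -26.1, -24.6]
force: [-0.1, 0.2, 0.7]
opening: 0.001
gripper_force: 0.0
```

```bash
python3 st.py 2
```

```text
t 8.05 Fz/tool [ 0.2 -0.4 -0.6] M/tool [-0.684 -1.438 -0.017] Mlid -0.021 turn [ 0.1 -0.1  0.1] pos [ -0.2   0.1 -25.4] q6 36.9 open 1.0 gf 0.0
```

```bash
python3 - <<'E'
from go import *
from scipy.optimize import least_squares
o=get_obs(); Rt=rot(o["orientation"])
# wire.png was taken at lid height 37.3: reconstruct that tool position
t=o["tool_pos"]-Rt[:,2]*.0119
S=[snapshot("scene"),snapshot("top")]
pt=t+Rt@[0,.0965,-.047]; pt2=t+Rt@[0,-.0965,-.047]
print([proj(s,p)[0].round(1).tolist() for s in S for p in(pt,pt2)])
D=[np.array([79,-34])/5,np.array([-15,45])/5]
for q in(pt,pt2):
  r=least_squares(lambda d:np.r_[[proj(s,q+d/1e3)[0]-proj(s,q)[0]-e for s,e in zip(S,D)]].ravel(),np.zeros(3)); print("world mm",r.x.round(1),"tool",(Rt.T@r.x).round(1),r.fun.round(1))
# masks of gripper by difference, now
ims=[]
for n,s in zip(("scene","top"),S):
    c=proj(s,o["tool_pos"])[0]; b=(c-[30,40]).astype(int); k=6
    im=cv2.resize(s["frame"][b[1]:b[1]+80,b[0]:b[0]+66,::-1],None,fx=k,fy=k,interpolation=cv2.INTER_CUBIC)
    im=np.clip(im.astype(float)*1.8,0,255).astype(np.uint8)
    for z in(19,0,-47):
        q=tuple(((proj(s,o["tool_pos"]+Rt[:,2]*z/1e3)[0]-b+.5)*k).astype(int).tolist()); cv2.circle(im,q,2,(0,0,255),-1)
    ims.append(im)
cv2.imwrite("pics/now.png",np.hstack(ims))
E
```

```text
[[367.6, 200.2], [301.6, 224.3], [322.7, 237.9], [256.1, 211.9]]
world mm [-34.6   6.8  53.4] tool [ -7.2  -7.2 -63.1] [-1.8 -0.5  0.6  2. ]
world mm [-35.9  -1.9  48.2] tool [ -7.4   2.4 -59.6] [-1.6 -0.5  0.8  1.9]
```

View pics/now.png

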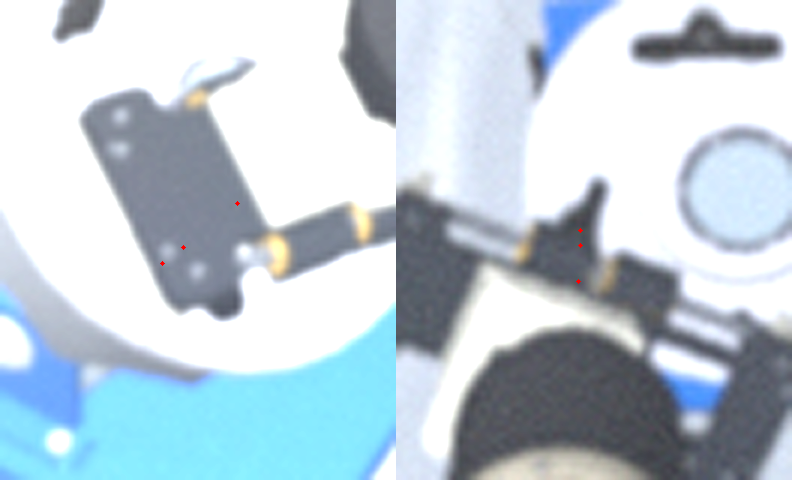

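The two crops show the finger carriages meeting at about (598,270) in the top view, but the tips can't be told from the wing. I'll lift, open wide and measure the tips numerically against the clean background pictures.

Emit:
{"name": "play_rows", "arguments": {
  "plan": [
    [0, 0, 0, 0, 0, 0],
    [0, 0, 0, 0, 0, 0],
    [0, 0, 0, 0, 0, 0],
    [0, 0, 0, 0, 0, 0],
    [0, 0, -3, 0, 0, 0],
    [0, 0, -4, 0, 0, 0],
    [0, 0, -4, 0, 0, 0],
    [0, 0, 0, 0, 0, 0],
    [0, 0, 0, 0, 0, 0],
    [0, 0, 0, 0, 0, 0],
    [0, 0, 0, 0, 0, 0]
  ],
  "grip": 8.7
}}

```text
clock: 9.07
tool_pos: [0.4674, -0.0676, 0.314]
orientation: [-166.2, -26.1, -24.5]
force: [-0.3, -0.4, 0.5]
opening: 0.0681
gripper_force: 0.0
```

```bash
python3 st.py 2; cat > tip.py <<'E'
from go import *
o=get_obs(); Rt=rot(o["orientation"]); h=o["opening"]/2*1e3
for n in("scene","top"):
    s=snapshot(n); bg=cv2.imread(f"pics/{n}0.png")[...,::-1].astype(int)
    m=(np.abs(cv2.GaussianBlur(s["frame"],(0,0),.6).astype(int)-cv2.GaussianBlur(bg.astype(np.uint8),(0,0),.6).astype(int)).max(2)>30)
    np.save(f"m_{n}.npy",m); cv2.imwrite(f"pics/{n}_up.png",s["frame"][...,::-1])
    for y in(h+10,h+5,0,-h-5,-h-10):
        zs=np.arange(-100,61,5); uv=proj(s,[o["tool_pos"]+Rt@[0,y/1e3,z/1e3] for z in zs]).round().astype(int)
        print(n,"y",round(y),"".join("#" if 0<=u<640 and 0<=v<400 and m[v,u] else "." for u,v in uv),"(z -100..60)")
E
python3 tip.py
```

```text
t 9.07 Fz/tool [ 0.1  0.3 -0.6] M/tool [-0.758 -1.491 -0.041] Mlid -0.044 turn [ 0.  -0.2  0.1] pos [  -0.8    0.8 -134.5] q6 38.3 open 68.1 gf 0.0
scene y 44 ###.......####################### (z -100..60)
scene y 39 ##.......#####.#################. (z -100..60)
scene y 0 ..###.################.######.... (z -100..60)
scene y -39 ###########.######............... (z -100..60)
scene y -44 #################................ (z -100..60)
top y 44 ###########..########............ (z -100..60)
top y 39 ##########.#########............. (z -100..60)
top y 0 ...######....####................ (z -100..60)
top y -39 #.....###############............ (z -100..60)
top y -44 .....#################........... (z -100..60)
```

```bash
python3 - <<'E'
from go import *
o=get_obs(); Rt=rot(o["orientation"]); h=o["opening"]/2*1e3; k=6; ims=[]
for n in("scene","top"):
    s=snapshot(n); c=proj(s,o["tool_pos"])[0]; b=(c-[33,48]).astype(int)
    im=cv2.resize(s["frame"][b[1]:b[1]+96,b[0]:b[0]+66,::-1],None,fx=k,fy=k,interpolation=cv2.INTER_CUBIC)
    im=np.clip(im.astype(float)*1.5,0,255).astype(np.uint8)
    for y in(-h,h):
        for z,col in((19,(0,0,255)),(-20,(0,200,0)),(-47,(255,0,0))):
            a,e=[tuple(((proj(s,o["tool_pos"]+Rt@[x,y/1e3,z/1e3])[0]-b+.5)*k).astype(int).tolist()) for x in(-.0095,.0095)]
            cv2.line(im,a,e,col,1)
    ims.append(im)
print(h); cv2.imwrite("pics/last.png",np.hstack(ims))
E
```

```text
38.069435828638944
```

View pics/last.png

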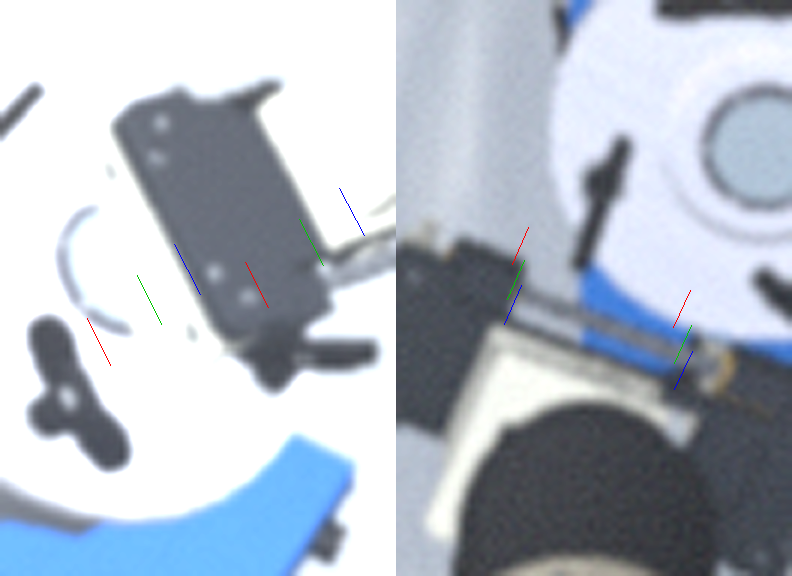

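The scene view shows no dark finger beyond the body, but the right half of the sight-glass ring at (190,270) is hidden, so the fingers may be light-coloured. I'll check with a sensitive numeric difference.

```bash
python3 - <<'E'
from go import *
o=get_obs(); Rt=rot(o["orientation"]); print(o["opening"],o["clock"])
for n,(w0,w1,h0,h1) in (("scene",(33,30,28,22)),("top",(33,33,25,20))):
    F=np.mean([(s:=snapshot(n))["frame"].astype(float) for _ in range(4)],0)
    d=np.abs(cv2.GaussianBlur(F-cv2.imread(f"pics/{n}0.png")[...,::-1],(0,0),.8)).max(2)
    c=proj(s,o["tool_pos"])[0].astype(int)
    A=[[" .:+x#"[min(5,int(v//6))] for v in r] for r in d[c[1]-h0:c[1]+h1,c[0]-w0:c[0]+w1]]
    for y in(-.038,.038):
        for z,ch in((.019,"T"),(0,"O"),(-.047,"B")):
            u=proj(s,o["tool_pos"]+Rt@[0,y,z])[0].round().astype(int)-c+[w0,h0]
            if 0<=u[1]<len(A) and 0<=u[0]<len(A[0]): A[u[1]][u[0]]=ch
    print(n); print("\n".join("".join(r) for r in A))
E
```

```text
0.08360715725536012 9.2667
scene
...::::::::::::: x########:##xxxx+:.########:#########x:.:+++++
..:::::::::::::..#########.xxxxxx+.##########:########+.:+++x++
.::::::::::::::..#########x..+xx+.x##########+x######x:.:++++++
::::::::::::::..:x##########+ :+::############:######x:.+++++++
::::::::::::::..:x###########+  .#############+x#####x..+++++++
:::::::::::::..:+##############################.#####x..:++++++
:::::::::::::..:x##############################xx####x:.:++++++
:::::::::::::..:################################.#####+.::++++:
::::::::::::::.:#################################+####x:.::::::
::::::::::::::.:#################################:x####x:..::::
::::::::::::::..x###x#############################:#####x+:....
::::::::::::::. :++++x############################+x######x+::.
:::::::::::::::...:::.x############################:#########x:
:::::::::::::::::x####+x###########################+x########x:
::::::::::::::::+######x############################:########+:
::::::::::::::::+#######x###########################+x####B#x::
::::::::::::::::+x#######.#################
[... 4451 characters left out ...]
++x#################+xx+:.    
###############x.:++::::.:+x#######xx+++x####################x+.  
###############:.x##x++::..:+x########x++:+x####################+.
##############x.+######x+::..+x#########x:..:+####################
##############::#########x++:.+x#########+..:.+B##################
#############x.x############x++x###xx###x+:x######################
#############+:##################x+:++++:::#######################
############x.+##################x:.::::.:+#######################
############+:x################xx+:..::..:x#######################
###########x:+############x+.:::+++++::..:+#######################
###########+.x##########x.+###########x+..:+######################
```

The top-view difference puts the real fingertips about 30 mm short of nominal. I'll descend further with the fingers open, watching force.

Emit:
{"name": "play_rows", "arguments": {
  "plan": [
    [0.08, -0.08, 3, 0, 0.1, 0],
    [0, 0, 3, 0, 0, 0],
    [0, 0, 1.5, 0, 0, 0],
    [0, 0, 1, 0, 0, 0],
    [0, 0, 1, 0, 0, 0],
    [0, 0, 0.5, 0, 0, 0],
    [0, 0, 0.5, 0, 0, 0],
    [0, 0, 0.3, 0, 0, 0],
    [0, 0, 0.3, 0, 0, 0],
    [0, 0, 0, 0, 0, 0]
  ],
  "grip": 3.5
}}

```text
clock: 10.5
tool_pos: [0.523, -0.0626, 0.2189]
orientation: [-166.1, -26.2, -24.6]
force: [-0.1, -0.9, -0.3]
opening: 0.0358
gripper_force: 0.0
```

```bash
python3 st.py 2
```

```text
t 10.50 Fz/tool [0.1 0.9 0.2] M/tool [-0.723 -1.488  0.032] Mlid 0.030 turn [0.1 0.  0.1] pos [  0.7  -0.6 -24.2] q6 36.6 open 35.8 gf 0.0
```

Emit:
{"name": "play_rows", "arguments": {
  "plan": [
    [0, 0, 0.35, 0, 0, 0],
    [0, 0, 0.35, 0, 0, 0],
    [0, 0, 0.3, 0, 0, 0],
    [0, 0, 0, 0, 0, 0]
  ]
}}

```text
clock: 10.83
tool_pos: [0.5278, -0.0623, 0.2097]
orientation: [-166.1, -26.2, -24.6]
force: [-0.6, 0.3, 0.4]
opening: 0.0349
gripper_force: 0.0
```

Emit:
{"name": "play_rows", "arguments": {
  "plan": [
    [0, 0, 0, 0, 0, 0],
    [0, 0, 0, 0, 0, 0],
    [0, 0, 0, 0, 0, 0],
    [0, 0, 0, 0, 0, 0],
    [0, 0, 0, 0, 0, 0],
    [0, 0, 0, 0, 0, 0]
  ],
  "grip": 0
}}

```text
clock: 11.33
tool_pos: [0.528, -0.0621, 0.2105]
orientation: [-166.1, -26.3, -24.6]
force: [0.9, 0.5, -1.9]
opening: 0.0083
gripper_force: 29.9
```

```bash
python3 st.py 2
```

```text
t 11.33 Fz/tool [-0.3 -0.3  2.1] M/tool [-0.289 -1.372  0.002] Mlid -0.001 turn [0.1 0.  0.1] pos [  0.9  -0.9 -14.4] q6 36.1 open 8.3 gf 29.9
```

The wing is gripped now, at 14 mm nominal height. The grip is shallow, so I'll reopen, go 10 mm deeper and grip again.

Emit:
{"name": "play_rows", "arguments": {
  "plan": [
    [0, 0, 0, 0, 0, 0],
    [0, 0, 0, 0, 0, 0],
    [0, 0, 0, 0, 0, 0],
    [0, 0, 0.35, 0, 0, 0],
    [0, 0, 0.35, 0, 0, 0],
    [0, 0, 0.3, 0, 0, 0],
    [0, 0, 0, 0, 0, 0]
  ],
  "grip": 2.5
}}

```text
clock: 11.92
tool_pos: [0.5326, -0.062, 0.2006]
orientation: [-166.2, -26.2, -24.6]
force: [-0.6, -0.3, 0.3]
opening: 0.0249
gripper_force: 0.0
```

Emit:
{"name": "play_rows", "arguments": {
  "plan": [
    [0, 0, 0, 0, 0, 0],
    [0, 0, 0, 0, 0, 0],
    [0, 0, 0, 0, 0, 0],
    [0, 0, 0, 0, 0, 0],
    [0, 0, 0, 0, 0, 0]
  ],
  "grip": 0
}}

```text
clock: 12.33
tool_pos: [0.5329, -0.0616, 0.2017]
orientation: [-166.1, -26.3, -24.6]
force: [1.1, 2.4, -1.4]
opening: 0.0086
gripper_force: 30.0
```

```bash
python3 st.py 2
```

```text
t 12.33 Fz/tool [-0.6 -2.3  1.8] M/tool [-0.044 -1.779  0.038] Mlid 0.034 turn [0.1 0.  0.1] pos [ 0.8 -0.9 -4.4] q6 35.5 open 8.6 gf 30.0
```

Emit:
{"name": "play_rows", "arguments": {
  "plan": [
    [0, 0, 0.018, 0, 0, 5],
    [0, 0, 0.018, 0, 0, 5],
    [0, 0, 0.018, 0, 0, 5],
    [0, 0, 0, 0, 0, 0],
    [0, 0, 0, 0, 0, 0]
  ]
}}

```text
clock: 12.75
tool_pos: [0.5333, -0.0615, 0.2014]
orientation: [-159.7, -21.9, -40.1]
force: [-0.1, 4.8, -0.6]
opening: 0.009
gripper_force: 30.0
```

```bash
python3 st.py 2
```

```text
t 12.75 Fz/tool [-3.1 -3.6  0.6] M/tool [ 0.28  -2.45   0.035] Mlid 0.029 turn [ 0.1  0.  14.9] pos [ 0.9 -1.1 -3.8] q6 20.6 open 9.0 gf 30.0
```

Emit:
{"name": "play_rows", "arguments": {
  "plan": [
    [0, 0, 0.018, 0, 0, 5],
    [0, 0, 0.018, 0, 0, 5],
    [0, 0, 0, 0, 0, 0],
    [0, 0, 0, 0, 0, 0]
  ]
}}

```text
clock: 13.08
tool_pos: [0.5336, -0.0613, 0.2011]
orientation: [-156.3, -18.1, -50.0]
force: [-1.2, 6.6, -0.6]
opening: 0.0093
gripper_force: 30.0
```

```bash
python3 st.py 2
```

```text
t 13.08 Fz/tool [-5.7 -3.5  0.2] M/tool [ 0.121 -2.83   0.065] Mlid 0.057 turn [ 0.2  0.  24.9] pos [ 1.  -1.3 -3.5] q6 10.6 open 9.3 gf 30.0
```

Emit:
{"name": "play_rows", "arguments": {
  "plan": [
    [-0.04, -0.02, 0.018, 0, 0, 5],
    [0, 0, 0.018, 0, 0, 5],
    [0, 0, 0, 0, 0, 0],
    [0, 0, 0, 0, 0, 0]
  ]
}}

```text
clock: 13.42
tool_pos: [0.5338, -0.0611, 0.201]
orientation: [-153.7, -13.9, -59.3]
force: [2.4, 2.1, -1.5]
opening: 0.0087
gripper_force: 30.0
```

```bash
python3 st.py 2
```

```text
t 13.42 Fz/tool [-1.  -2.2  2.5] M/tool [-0.172 -1.434  0.113] Mlid 0.109 turn [ 0.2  0.  34.8] pos [ 1.  -1.5 -3.2] q6 0.5 open 8.7 gf 30.0
```

Emit:
{"name": "play_rows", "arguments": {
  "plan": [
    [-0.01, -0.02, 0.018, 0, 0, 5],
    [0, 0, 0.018, 0, 0, 5],
    [0, 0, 0, 0, 0, 0],
    [0, 0, 0, 0, 0, 0]
  ]
}}

```text
clock: 13.75
tool_pos: [0.534, -0.0609, 0.2009]
orientation: [-151.9, -9.4, -68.3]
force: [0.3, 2.7, 2.5]
opening: 0.0087
gripper_force: 30.0
```

```bash
python3 st.py 2
```

```text
t 13.75 Fz/tool [-1.9 -2.5 -1.9] M/tool [-0.44  -1.412 -0.029] Mlid -0.034 turn [ 0.2  0.  44.7] pos [ 1.1 -1.7 -3. ] q6 -9.5 open 8.7 gf 30.0
```

```bash
echo 'print("tau6",o["tau"][3:].round(3))' >> st.py; python3 st.py 2
```

```text
t 13.75 Fz/tool [-1.9 -2.5 -1.9] M/tool [-0.44  -1.412 -0.029] Mlid -0.034 turn [ 0.2  0.  44.7] pos [ 1.1 -1.7 -3. ] q6 -9.5 open 8.7 gf 30.0
tau6 [ 5.357  0.254 -0.479]
```

Emit:
{"name": "play_rows", "arguments": {
  "plan": [
    [-0.01, -0.01, 0.018, 0, 0, 5],
    [0, 0, 0.018, 0, 0, 5],
    [0, 0, 0, 0, 0, 0],
    [0, 0, 0, 0, 0, 0]
  ]
}}

```text
clock: 14.08
tool_pos: [0.5343, -0.0609, 0.2007]
orientation: [-150.8, -4.6, -77.2]
force: [-1.3, 2.8, 4.6]
opening: 0.0088
gripper_force: 30.1
```

```bash
python3 st.py 2
```

```text
t 14.08 Fz/tool [-2.6 -1.8 -4.5] M/tool [-0.785 -1.229 -0.209] Mlid -0.213 turn [ 0.2  0.  54.8] pos [ 1.2 -1.8 -2.8] q6 -19.6 open 8.8 gf 30.1
tau6 [ 4.955  0.384 -0.515]
```

Emit:
{"name": "play_rows", "arguments": {
  "plan": [
    [0, 0, 0, 0, 0, 0]
  ]
}}

```text
clock: 14.17
tool_pos: [0.5343, -0.0609, 0.2008]
orientation: [-150.8, -4.6, -77.2]
force: [-1.3, 2.4, 4.4]
opening: 0.0088
gripper_force: 30.1
```

```bash
python3 st.py 2
```

```text
t 14.17 Fz/tool [-2.3 -1.6 -4.4] M/tool [-0.764 -1.236 -0.253] Mlid -0.258 turn [ 0.2  0.  54.7] pos [ 1.3 -1.8 -2.8] q6 -19.6 open 8.8 gf 30.1
tau6 [ 4.954  0.391 -0.25 ]
```

Emit:
{"name": "play_rows", "arguments": {
  "plan": [
    [0, 0, 0, 0, 0, 0]
  ]
}}

```text
clock: 14.25
tool_pos: [0.5343, -0.0609, 0.2007]
orientation: [-150.8, -4.6, -77.2]
force: [-2.4, 2.1, 5.1]
opening: 0.009
gripper_force: 30.1
```

```bash
python3 st.py 2
```

```text
t 14.25 Fz/tool [-2.1 -0.9 -5.5] M/tool [-0.755 -1.275 -0.269] Mlid -0.274 turn [ 0.2  0.  54.7] pos [ 1.2 -1.8 -2.8] q6 -19.6 open 9.0 gf 30.1
tau6 [ 4.954  0.39  -0.234]
```

Emit:
{"name": "play_rows", "arguments": {
  "plan": [
    [0, 0, 0, 0, 0, 0]
  ]
}}

```text
clock: 14.33
tool_pos: [0.5343, -0.0609, 0.2007]
orientation: [-150.8, -4.6, -77.2]
force: [-2.5, 2.0, 5.4]
opening: 0.009
gripper_force: 30.1
```

```bash
python3 st.py 2
```

```text
t 14.33 Fz/tool [-2.1 -1.  -5.8] M/tool [-0.801 -1.266 -0.277] Mlid -0.281 turn [ 0.2  0.  54.7] pos [ 1.2 -1.8 -2.8] q6 -19.6 open 9.0 gf 30.1
tau6 [ 4.954  0.39  -0.234]
```

Settled readings show 0.30 N m above the baseline and rising. From here I'll use small steps.

Emit:
{"name": "play_rows", "arguments": {
  "plan": [
    [0, 0, 0.01, 0, 0, 4],
    [0, 0, 0, 0, 0, 0],
    [0, 0, 0, 0, 0, 0],
    [0, 0, 0, 0, 0, 0],
    [0, 0, 0, 0, 0, 0]
  ]
}}

```text
clock: 14.75
tool_pos: [0.5344, -0.0609, 0.2007]
orientation: [-150.6, -2.6, -80.7]
force: [-1.0, 3.0, 7.0]
opening: 0.009
gripper_force: 30.2
```

```bash
python3 st.py 2
```

```text
t 14.75 Fz/tool [-2.8 -3.1 -6.5] M/tool [-0.926 -1.193 -0.38 ] Mlid -0.385 turn [ 0.2  0.  58.7] pos [ 1.3 -1.8 -2.7] q6 -23.6 open 9.0 gf 30.2
tau6 [ 4.809  0.414 -0.359]
```

Emit:
{"name": "play_rows", "arguments": {
  "plan": [
    [0, 0, 0, 0, 0, 3],
    [0, 0, 0, 0, 0, 0],
    [0, 0, 0, 0, 0, 0],
    [0, 0, 0, 0, 0, 0],
    [0, 0, 0, 0, 0, 0]
  ]
}}

```text
clock: 15.17
tool_pos: [0.5344, -0.0609, 0.2007]
orientation: [-150.5, -1.2, -83.3]
force: [-1.1, 1.9, 5.6]
opening: 0.0087
gripper_force: 30.3
```

```bash
python3 st.py 2
```

```text
t 15.17 Fz/tool [-1.9 -2.  -5.4] M/tool [-0.765 -1.038 -0.435] Mlid -0.439 turn [ 0.2  0.  61.7] pos [ 1.3 -1.9 -2.7] q6 -26.6 open 8.7 gf 30.3
tau6 [ 4.653  0.301 -0.415]
```

Screw 2 is tight at about 0.45 N m. I'll release, update the lid offset and go to the screw across from it (0).

Emit:
{"name": "play_rows", "arguments": {
  "plan": [
    [0, 0, 0, 0, 0, 0],
    [0, 0, 0, 0, 0, 0],
    [0, 0, 0, 0, 0, 0],
    [0, 0, -1, 0, 0, 0],
    [0, 0, -2, 0, 0, 0],
    [0, 0, -3, 0, 0, 0],
    [0, 0, 0, 0, 0, 0],
    [0, 0, 0, 0, 0, 0],
    [0, 0, 0, 0, 0, 0]
  ],
  "grip": 3.5
}}

```text
clock: 15.92
tool_pos: [0.5039, -0.0636, 0.2515]
orientation: [-150.6, -1.0, -83.6]
force: [0.5, -0.4, 0.2]
opening: 0.035
gripper_force: 0.0
```

```bash
python3 - <<'E'
from go import *
p,Rg=goal(2,0); np.savez("pose.npz",cen=cen+Rg@np.array([1.1,-1.5,0])/1e3,M=M,T=T)
E
python3 st.py 2; python3 go.py 0 65; python3 go.py 0 65 18
```

```text
t 15.92 Fz/tool [ 0.5 -0.5  0. ] M/tool [-1.606 -0.104  0.033] Mlid 0.030 turn [ 0.1 -0.1 62. ] pos [ -1.2   0.7 -62. ] q6 -24.4 open 35.0 gf 0.0
tau6 [6.87  1.44  0.065]
N 4 row [3.81, -1.33, -0.079] [-0.0, 0.02, 6.85] | total [15.8, -2.49, -0.32] [-0.0, 0.1, 27.4]
15.9167 [ 21.1 -16.5 -44.9  14.4 -34.  -24.4]
N 18 row [0.832, -0.335, -0.017] [-0.0, 0.0, 1.52] | total [15.8, -2.49, -0.32] [-0.0, 0.1, 27.4]
15.9167 [ 21.1 -16.5 -44.9  14.4 -34.  -24.4]
```

Emit:
{"name": "play_rows", "arguments": {
  "plan": [
    [1.51, -0.58, -0.03, 0, 0, 2.74],
    [1.51, -0.58, -0.03, 0, 0, 2.74],
    [1.51, -0.58, -0.03, 0, 0, 2.74],
    [1.51, -0.58, -0.03, 0, 0, 2.74],
    [1.51, -0.58, -0.03, 0, 0, 2.74],
    [1.51, -0.58, -0.03, 0, 0, 2.74],
    [1.51, -0.58, -0.03, 0, 0, 2.74],
    [1.51, -0.58, -0.03, 0, 0, 2.74],
    [1.51, -0.58, -0.03, 0, 0, 2.74],
    [1.51, -0.58, -0.03, 0, 0, 2.74],
    [0, 0, 0, 0, 0, 0],
    [0, 0, 0, 0, 0, 0],
    [0, 0, 0, 0, 0, 0]
  ]
}}

```text
clock: 17.0
tool_pos: [0.541, -0.2184, 0.2677]
orientation: [-153.1, 12.1, -107.8]
force: [-0.4, -0.1, -0.3]
opening: 0.0351
gripper_force: 0.0
```

```bash
python3 st.py 0; python3 go.py 0 5; python3 go.py 0 15 5
```

```text
t 17.00 Fz/tool [0.2 0.4 0. ] M/tool [-1.45   0.576  0.042] Mlid 0.040 turn [-0.1 -0.   0. ] pos [  0.9   1.1 -63.9] q6 -8.6 open 35.1 gf 0.0
tau6 [6.611 1.597 0.057]
N 2 row [-0.042, -0.059, 2.947] [0.06, 0.02, -0.01] | total [-0.08, -0.12, 5.89] [0.1, 0.0, -0.0]
17.0 [ -7.1  -5.1 -24.9  -8.6 -41.7  -8.6]
N 5 row [-0.017, -0.023, 0.979] [0.02, 0.01, -0.0] | total [-0.08, -0.12, 4.89] [0.1, 0.0, -0.0]
17.0 [ -7.1  -5.1 -24.9  -8.6 -41.7  -8.6]
```

Emit:
{"name": "play_rows", "arguments": {
  "plan": [
    [-0.08, -0.12, 1, 0, 0, 0],
    [0, 0, 1.2, 0, 0, 0],
    [0, 0, 1.2, 0, 0, 0],
    [0, 0, 1, 0, 0, 0],
    [0, 0, 0.7, 0, 0, 0],
    [0, 0, 0.5, 0, 0, 0],
    [0, 0, 0.3, 0, 0, 0],
    [0, 0, 0, 0, 0, 0],
    [0, 0, 0, 0, 0, 0],
    [0, 0, 0, 0, 0, 0]
  ]
}}

```text
clock: 17.83
tool_pos: [0.5718, -0.2158, 0.2192]
orientation: [-152.9, 12.2, -107.8]
force: [0.7, 0.5, -0.3]
opening: 0.035
gripper_force: 0.0
```

```bash
python3 st.py 0
```

```text
t 17.83 Fz/tool [-0.6 -0.2  0.6] M/tool [-1.433  0.648  0.018] Mlid 0.016 turn [ 0.1 -0.1  0. ] pos [-0.7 -1.7 -6.5] q6 -8.1 open 35.0 gf 0.0
tau6 [6.262 1.589 0.043]
```

Emit:
{"name": "play_rows", "arguments": {
  "plan": [
    [0, 0, 0, 0, 0, 0],
    [0, 0, 0, 0, 0, 0],
    [0, 0, 0, 0, 0, 0],
    [0, 0, 0, 0, 0, 0],
    [0, 0, 0, 0, 0, 0],
    [0, 0, 0, 0, 0, 0],
    [0, 0, 0, 0, 0, 0],
    [0, 0, 0, 0, 0, 0]
  ],
  "grip": 0
}}

```text
clock: 18.5
tool_pos: [0.5715, -0.2157, 0.2188]
orientation: [-153.0, 12.2, -107.8]
force: [-4.5, 0.6, 3.7]
opening: 0.0087
gripper_force: 29.9
```

```bash
python3 st.py 0
```

```text
t 18.50 Fz/tool [-0.   2.2 -5.4] M/tool [-2.193  0.5    0.019] Mlid 0.016 turn [ 0.  -0.1  0. ] pos [-0.5 -1.1 -6.3] q6 -8.1 open 8.7 gf 29.9
tau6 [6.15  2.29  0.037]
```

Emit:
{"name": "play_rows", "arguments": {
  "plan": [
    [0, 0.03, 0, 0, 0, 5],
    [0, 0, 0.018, 0, 0, 5],
    [0, 0, 0.018, 0, 0, 5],
    [0, 0, 0, 0, 0, 0],
    [0, 0, 0, 0, 0, 0],
    [0, 0, 0, 0, 0, 0]
  ]
}}

```text
clock: 19.0
tool_pos: [0.5719, -0.2158, 0.2184]
orientation: [-156.6, 18.5, -121.7]
force: [0.4, -0.3, 2.8]
opening: 0.0091
gripper_force: 29.9
```

```bash
python3 st.py 0
```

```text
t 19.00 Fz/tool [-0.9 -1.5 -2.3] M/tool [-0.817  1.299  0.143] Mlid 0.142 turn [ 0.  -0.1 14.9] pos [-0.6 -1.4 -5.8] q6 -22.9 open 9.1 gf 29.9
tau6 [5.795 1.313 0.062]
```

Emit:
{"name": "play_rows", "arguments": {
  "plan": [
    [0, 0, 0.018, 0, 0, 5],
    [0, 0, 0.018, 0, 0, 5],
    [0, 0, 0, 0, 0, 0],
    [0, 0, 0, 0, 0, 0],
    [0, 0, 0, 0, 0, 0]
  ]
}}

```text
clock: 19.42
tool_pos: [0.5722, -0.2158, 0.2182]
orientation: [-160.1, 22.2, -131.6]
force: [1.5, -2.9, 1.6]
opening: 0.0088
gripper_force: 29.9
```

```bash
python3 st.py 0
```

```text
t 19.42 Fz/tool [ 0.5 -3.6 -0.8] M/tool [0.171 1.556 0.088] Mlid 0.089 turn [ 0.  -0.1 24.8] pos [-0.6 -1.5 -5.4] q6 -32.9 open 8.8 gf 29.9
tau6 [5.343 0.781 0.076]
```

Emit:
{"name": "play_rows", "arguments": {
  "plan": [
    [0, -0.02, 0.018, 0, 0, 5],
    [0, 0, 0.018, 0, 0, 5],
    [0, 0, 0, 0, 0, 0],
    [0, 0, 0, 0, 0, 0],
    [0, 0, 0, 0, 0, 0]
  ]
}}

```text
clock: 19.83
tool_pos: [0.5724, -0.2159, 0.218]
orientation: [-164.3, 25.3, -141.9]
force: [0.5, -4.3, 2.3]
opening: 0.0091
gripper_force: 29.9
```

```bash
python3 st.py 0
```

```text
t 19.83 Fz/tool [ 1.1 -4.4 -1.9] M/tool [0.831 1.544 0.139] Mlid 0.141 turn [ 0.  -0.1 34.8] pos [-0.5 -1.7 -5.1] q6 -42.8 open 9.1 gf 29.9
tau6 [5.036 0.503 0.086]
```

Emit:
{"name": "play_rows", "arguments": {
  "plan": [
    [0, -0.04, 0.018, 0, 0, 5],
    [0, 0, 0.018, 0, 0, 5],
    [0, 0, 0, 0, 0, 0],
    [0, 0, 0, 0, 0, 0],
    [0, 0, 0, 0, 0, 0]
  ]
}}

```text
clock: 20.25
tool_pos: [0.5727, -0.2161, 0.2178]
orientation: [-169.1, 27.6, -152.8]
force: [-0.1, -3.0, 5.0]
opening: 0.0085
gripper_force: 29.9
```

```bash
python3 st.py 0
```

```text
t 20.25 Fz/tool [-1.  -3.6 -4.6] M/tool [0.561 1.336 0.067] Mlid 0.067 turn [ 0.  -0.1 44.8] pos [-0.4 -1.8 -4.9] q6 -52.8 open 8.5 gf 29.9
tau6 [4.95  0.758 0.013]
```

Emit:
{"name": "play_rows", "arguments": {
  "plan": [
    [0, -0.03, 0.014, 0, 0, 5],
    [0, 0, 0.014, 0, 0, 5],
    [0, 0, 0, 0, 0, 0],
    [0, 0, 0, 0, 0, 0],
    [0, 0, 0, 0, 0, 0]
  ]
}}

```text
clock: 20.67
tool_pos: [0.5728, -0.2162, 0.2177]
orientation: [-174.5, 29.0, -164.1]
force: [-2.9, -2.7, 5.6]
opening: 0.0087
gripper_force: 30.0
```

```bash
python3 st.py 0
```

```text
t 20.67 Fz/tool [ 0.3 -2.4 -6.4] M/tool [ 0.547  1.194 -0.142] Mlid -0.142 turn [-0.  -0.1 54.8] pos [-0.2 -2.  -4.7] q6 -62.8 open 8.7 gf 30.0
tau6 [ 4.932  0.924 -0.138]
```

Emit:
{"name": "play_rows", "arguments": {
  "plan": [
    [0, -0.02, 0.014, 0, 0, 5],
    [0, 0, 0, 0, 0, 0],
    [0, 0, 0, 0, 0, 0],
    [0, 0, 0, 0, 0, 0],
    [0, 0, 0, 0, 0, 0]
  ]
}}

```text
clock: 21.08
tool_pos: [0.5729, -0.2164, 0.2176]
orientation: [-177.3, 29.4, -169.8]
force: [-2.8, -1.4, 5.8]
opening: 0.0088
gripper_force: 30.1
```

```bash
python3 st.py 0
```

```text
t 21.08 Fz/tool [-0.2 -1.2 -6.5] M/tool [ 0.331  1.202 -0.234] Mlid -0.235 turn [-0.  -0.1 59.8] pos [-0.1 -2.  -4.6] q6 -67.7 open 8.8 gf 30.1
tau6 [ 4.946  1.058 -0.218]
```

Emit:
{"name": "play_rows", "arguments": {
  "plan": [
    [0, -0.01, 0.01, 0, 0, 6],
    [0, 0, 0, 0, 0, 0],
    [0, 0, 0, 0, 0, 0],
    [0, 0, 0, 0, 0, 0],
    [0, 0, 0, 0, 0, 0]
  ]
}}

```text
clock: 21.5
tool_pos: [0.573, -0.2165, 0.2175]
orientation: [179.3, 29.5, -176.7]
force: [-2.5, -2.3, 6.3]
opening: 0.0085
gripper_force: 30.2
```

```bash
python3 st.py 0
```

```text
t 21.50 Fz/tool [-0.8 -2.  -6.8] M/tool [ 0.457  1.15  -0.326] Mlid -0.327 turn [-0.  -0.1 65.8] pos [-0.  -2.1 -4.5] q6 -73.7 open 8.5 gf 30.2
tau6 [ 4.855  1.055 -0.325]
```

Emit:
{"name": "play_rows", "arguments": {
  "plan": [
    [0, -0.01, 0.01, 0, 0, 7],
    [0, 0, 0, 0, 0, 0],
    [0, 0, 0, 0, 0, 0],
    [0, 0, 0, 0, 0, 0],
    [0, 0, 0, 0, 0, 0]
  ]
}}

```text
clock: 21.92
tool_pos: [0.5731, -0.2166, 0.2175]
orientation: [175.4, 29.2, 175.3]
force: [-2.6, -1.7, 5.8]
opening: 0.0088
gripper_force: 30.6
```

```bash
python3 st.py 0
```

```text
t 21.92 Fz/tool [-0.7 -1.4 -6.4] M/tool [ 0.67   1.023 -0.55 ] Mlid -0.551 turn [-0.  -0.1 72.8] pos [ 0.  -2.2 -4.4] q6 -80.6 open 8.8 gf 30.6
tau6 [ 4.692  1.005 -0.523]
```

Screw 0 is tight at 0.56 N m, inside the window. I'll release and go to screw 1.

Emit:
{"name": "play_rows", "arguments": {
  "plan": [
    [0, 0, 0, 0, 0, 0],
    [0, 0, 0, 0, 0, 0],
    [0, 0, 0, 0, 0, 0],
    [0, 0, -1, 0, 0, 0],
    [0, 0, -2, 0, 0, 0],
    [0, 0, -3, 0, 0, 0],
    [0, 0, 0, 0, 0, 0],
    [0, 0, 0, 0, 0, 0],
    [0, 0, 0, 0, 0, 0]
  ],
  "grip": 3.5
}}

```text
clock: 22.67
tool_pos: [0.5431, -0.2189, 0.2695]
orientation: [175.3, 29.1, 175.1]
force: [0.1, -0.3, 0.3]
opening: 0.0353
gripper_force: 0.0
```

```bash
python3 st.py 0; python3 go.py 1 65 14;python3 go.py 3 65 14;python3 go.py 3 65 14 0 1
```

```text
t 22.67 Fz/tool [-0.3 -0.3 -0.2] M/tool [0.19  1.514 0.032] Mlid 0.030 turn [-0.  -0.1 73. ] pos [  0.3  -1.6 -64.4] q6 -81.5 open 35.3 gf 0.0
tau6 [6.742 1.5   0.015]
N 14 row [-0.856, 0.311, -0.003] [0.0, 0.01, -6.89] | total [-4.83, 10.22, -0.03] [0.0, 0.1, -96.5]
22.6667 [ -7.2  -5.  -24.6  -8.7 -41.8 -81.5]
N 14 row [0.851, -0.55, -0.005] [0.01, -0.01, 9.07] | total [10.29, 5.05, -0.06] [0.1, -0.1, 127.0]
22.6667 [ -7.2  -5.  -24.6  -8.7 -41.8 -81.5]
N 14 row [0.537, 0.657, -0.004] [0.0, 0.01, -3.78] | total [10.29, 5.05, -0.06] [0.1, 0.1, -53.0]
22.6667 [ -7.2  -5.  -24.6  -8.7 -41.8 -81.5]
```

Emit:
{"name": "play_rows", "arguments": {
  "plan": [
    [-0.86, 0.31, 0, 0, 0, -6.89],
    [-0.86, 0.31, 0, 0, 0, -6.89],
    [-0.86, 0.31, 0, 0, 0, -6.89],
    [-0.86, 0.31, 0, 0, 0, -6.89],
    [-0.86, 0.31, 0, 0, 0, -6.89],
    [-0.86, 0.31, 0, 0, 0, -6.89],
    [-0.86, 0.31, 0, 0, 0, -6.89],
    [-0.86, 0.31, 0, 0, 0, -6.89],
    [-0.86, 0.31, 0, 0, 0, -6.89],
    [-0.86, 0.31, 0, 0, 0, -6.89],
    [-0.86, 0.31, 0, 0, 0, -6.89],
    [-0.86, 0.31, 0, 0, 0, -6.89],
    [-0.86, 0.31, 0, 0, 0, -6.89],
    [-0.86, 0.31, 0, 0, 0, -6.89],
    [0, 0, 0, 0, 0, 0],
    [0, 0, 0, 0, 0, 0],
    [0, 0, 0, 0, 0, 0]
  ]
}}

```text
clock: 24.08
tool_pos: [0.5906, -0.1206, 0.2996]
orientation: [-150.6, 1.0, -87.2]
force: [0.6, -0.5, 0.4]
opening: 0.0348
gripper_force: 0.0
```

```bash
python3 st.py 1; python3 go.py 1 5
```

```text
t 24.08 Fz/tool [ 0.5 -0.7 -0.1] M/tool [-1.546  0.024  0.011] Mlid 0.009 turn [-0.  -0.1  0.2] pos [ -0.   -0.3 -63.7] q6 -7.2 open 34.8 gf 0.0
tau6 [7.061 1.649 0.092]
N 2 row [0.005, 0.017, 2.934] [0.0, 0.05, -0.09] | total [0.01, 0.03, 5.87] [0.0, 0.1, -0.2]
24.0833 [  8.2  -6.2 -26.4   2.6 -40.5  -7.2]
```

Emit:
{"name": "play_rows", "arguments": {
  "plan": [
    [0, 0.03, 1, 0, 0, 0],
    [0, 0, 1.2, 0, 0, 0],
    [0, 0, 1.2, 0, 0, 0],
    [0, 0, 1, 0, 0, 0],
    [0, 0, 0.7, 0, 0, 0],
    [0, 0, 0.5, 0, 0, 0],
    [0, 0, 0.3, 0, 0, 0],
    [0, 0, 0, 0, 0, 0],
    [0, 0, 0, 0, 0, 0],
    [0, 0, 0, 0, 0, 0]
  ]
}}

```text
clock: 24.92
tool_pos: [0.6194, -0.1182, 0.2493]
orientation: [-150.5, 0.9, -87.0]
force: [-0.4, -0.0, 0.7]
opening: 0.0354
gripper_force: 0.0
```

Emit:
{"name": "play_rows", "arguments": {
  "plan": [
    [0, 0, 0, 0, 0, 0],
    [0, 0, 0, 0, 0, 0],
    [0, 0, 0, 0, 0, 0],
    [0, 0, 0, 0, 0, 0],
    [0, 0, 0, 0, 0, 0],
    [0, 0, 0, 0, 0, 0],
    [0, 0, 0, 0, 0, 0],
    [0, 0, 0, 0, 0, 0]
  ],
  "grip": 0
}}

```text
clock: 25.58
tool_pos: [0.6195, -0.1182, 0.249]
orientation: [-150.5, 0.9, -87.0]
force: [0.3, 0.2, 1.1]
opening: 0.0087
gripper_force: 30.0
```

```bash
python3 st.py 1
```

```text
t 25.58 Fz/tool [-0.2 -0.9 -0.8] M/tool [-1.304 -0.113  0.054] Mlid 0.052 turn [ 0.1 -0.1 -0. ] pos [-0.2 -0.8 -5.3] q6 -7.3 open 8.7 gf 30.0
tau6 [6.477 1.414 0.026]
```

Emit:
{"name": "play_rows", "arguments": {
  "plan": [
    [0, 0, 0.018, 0, 0, 5],
    [0, 0, 0.018, 0, 0, 5],
    [0, 0, 0.018, 0, 0, 5],
    [0, 0, 0, 0, 0, 0],
    [0, 0, 0, 0, 0, 0],
    [0, 0, 0, 0, 0, 0]
  ]
}}

```text
clock: 26.08
tool_pos: [0.6199, -0.1182, 0.2487]
orientation: [-151.5, 8.2, -100.0]
force: [0.2, 0.4, 2.8]
opening: 0.0085
gripper_force: 30.0
```

```bash
python3 st.py 1
```

```text
t 26.08 Fz/tool [-0.8 -1.4 -2.3] M/tool [-1.     0.142  0.112] Mlid 0.110 turn [ 0.1 -0.1 14.8] pos [-0.2 -0.9 -4.9] q6 -22.1 open 8.5 gf 30.0
tau6 [6.279 1.096 0.087]
```

Emit:
{"name": "play_rows", "arguments": {
  "plan": [
    [0, 0, 0.018, 0, 0, 5],
    [0, 0, 0.018, 0, 0, 5],
    [0, 0, 0, 0, 0, 0],
    [0, 0, 0, 0, 0, 0],
    [0, 0, 0, 0, 0, 0]
  ]
}}

```text
clock: 26.5
tool_pos: [0.6201, -0.1182, 0.2486]
orientation: [-153.1, 12.8, -108.9]
force: [-1.6, 0.3, 5.6]
opening: 0.0083
gripper_force: 30.0
```

```bash
python3 st.py 1
```

```text
t 26.50 Fz/tool [-1.  -1.1 -5.6] M/tool [-0.979  0.297 -0.052] Mlid -0.053 turn [ 0.1 -0.1 24.7] pos [-0.1 -1.1 -4.7] q6 -32.0 open 8.3 gf 30.0
tau6 [ 5.875  1.11  -0.077]
```

Emit:
{"name": "play_rows", "arguments": {
  "plan": [
    [0, 0, 0.015, 0, 0, 6],
    [0, 0, 0, 0, 0, 0],
    [0, 0, 0, 0, 0, 0],
    [0, 0, 0, 0, 0, 0],
    [0, 0, 0, 0, 0, 0]
  ]
}}

```text
clock: 26.92
tool_pos: [0.6202, -0.1182, 0.2486]
orientation: [-154.5, 15.4, -114.5]
force: [-1.8, -0.4, 5.8]
opening: 0.0086
gripper_force: 30.0
```

```bash
python3 st.py 1
```

```text
t 26.92 Fz/tool [-0.5 -1.2 -5.9] M/tool [-0.988  0.46  -0.211] Mlid -0.212 turn [ 0.1 -0.1 30.7] pos [-0.1 -1.1 -4.6] q6 -38.0 open 8.6 gf 30.0
tau6 [ 5.695  1.107 -0.199]
```

Emit:
{"name": "play_rows", "arguments": {
  "plan": [
    [0, 0, 0.01, 0, 0, 6],
    [0, 0, 0, 0, 0, 0],
    [0, 0, 0, 0, 0, 0],
    [0, 0, 0, 0, 0, 0],
    [0, 0, 0, 0, 0, 0]
  ]
}}

```text
clock: 27.33
tool_pos: [0.6203, -0.1183, 0.2485]
orientation: [-156.1, 17.9, -120.1]
force: [-1.8, -0.5, 5.5]
opening: 0.0086
gripper_force: 30.2
```

```bash
python3 st.py 1
```

```text
t 27.33 Fz/tool [-0.4 -1.1 -5.6] M/tool [-0.832  0.589 -0.345] Mlid -0.346 turn [ 0.1 -0.1 36.7] pos [-0.  -1.2 -4.5] q6 -44.0 open 8.6 gf 30.2
tau6 [ 5.515  1.07  -0.346]
```

Emit:
{"name": "play_rows", "arguments": {
  "plan": [
    [0, 0, 0.005, 0, 0, 4],
    [0, 0, 0, 0, 0, 0],
    [0, 0, 0, 0, 0, 0],
    [0, 0, 0, 0, 0, 0],
    [0, 0, 0, 0, 0, 0]
  ]
}}

```text
clock: 27.75
tool_pos: [0.6203, -0.1183, 0.2485]
orientation: [-157.3, 19.5, -124.0]
force: [-1.5, -1.1, 5.4]
opening: 0.0087
gripper_force: 30.4
```

```bash
python3 st.py 1
```

```text
t 27.75 Fz/tool [-0.1 -1.6 -5.5] M/tool [-0.618  0.687 -0.482] Mlid -0.483 turn [ 0.1 -0.1 40.7] pos [-0.  -1.2 -4.5] q6 -48.0 open 8.7 gf 30.4
tau6 [ 5.408  1.032 -0.432]
```

Screw 1 is tight at about 0.5 N m. I'll release and go to screw 3.

Emit:
{"name": "play_rows", "arguments": {
  "plan": [
    [0, 0, 0, 0, 0, 0],
    [0, 0, 0, 0, 0, 0],
    [0, 0, 0, 0, 0, 0],
    [0, 0, -1, 0, 0, 0],
    [0, 0, -2, 0, 0, 0],
    [0, 0, -3, 0, 0, 0],
    [0, 0, 0, 0, 0, 0],
    [0, 0, 0, 0, 0, 0],
    [0, 0, 0, 0, 0, 0]
  ],
  "grip": 3.5
}}

```text
clock: 28.5
tool_pos: [0.59, -0.1205, 0.3002]
orientation: [-157.5, 19.6, -124.3]
force: [0.1, -0.6, 0.6]
opening: 0.0351
gripper_force: 0.0
```

```bash
python3 st.py 1; python3 go.py 3 65 14;python3 go.py 3 65 14 0 1
```

```text
t 28.50 Fz/tool [ 0.3 -0.7 -0.5] M/tool [-1.234  0.999 -0.007] Mlid -0.010 turn [ 0.  -0.1 41. ] pos [ -0.1  -0.1 -64.4] q6 -48.0 open 35.1 gf 0.0
tau6 [7.249 1.599 0.052]
N 14 row [-0.855, 1.546, -0.004] [-0.01, 0.0, -12.68] | total [12.85, 9.52, -0.08] [-0.2, 0.0, -177.5]
28.5 [  8.2  -6.4 -26.5   2.7 -40.5 -48. ]
N 14 row [0.932, 0.661, -0.005] [0.0, 0.01, 0.18] | total [12.85, 9.52, -0.08] [0.0, 0.1, 2.5]
28.5 [  8.2  -6.4 -26.5   2.7 -40.5 -48. ]
```

Emit:
{"name": "play_rows", "arguments": {
  "plan": [
    [0.93, 0.66, 0, 0, 0, 0.18],
    [0.93, 0.66, 0, 0, 0, 0.18],
    [0.93, 0.66, 0, 0, 0, 0.18],
    [0.93, 0.66, 0, 0, 0, 0.18],
    [0.93, 0.66, 0, 0, 0, 0.18],
    [0.93, 0.66, 0, 0, 0, 0.18],
    [0.93, 0.66, 0, 0, 0, 0.18],
    [0.93, 0.66, 0, 0, 0, 0.18],
    [0.93, 0.66, 0, 0, 0, 0.18],
    [0.93, 0.66, 0, 0, 0, 0.18],
    [0.93, 0.66, 0, 0, 0, 0.18],
    [0.93, 0.66, 0, 0, 0, 0.18],
    [0.93, 0.66, 0, 0, 0, 0.18],
    [0.93, 0.66, 0, 0, 0, 0.18],
    [0, 0, 0, 0, 0, 0],
    [0, 0, 0, 0, 0, 0],
    [0, 0, 0, 0, 0, 0]
  ]
}}

```text
clock: 29.92
tool_pos: [0.4571, -0.1609, 0.2232]
orientation: [-158.3, 20.5, -126.8]
force: [0.3, -0.1, -0.4]
opening: 0.0351
gripper_force: 0.0
```

```bash
python3 st.py 3 1; python3 go.py 3 5 0 0 1
```

```text
t 29.92 Fz/tool [ 0.1 -0.1  0.5] M/tool [-1.133  0.994  0.061] Mlid 0.059 turn [ 0.  -0.1  0. ] pos [ -0.8  -0.9 -64. ] q6 -43.4 open 35.1 gf 0.0
tau6 [6.524 1.575 0.049]
N 2 row [0.042, 0.047, 2.95] [-0.01, 0.06, -0.02] | total [0.09, 0.09, 5.9] [-0.0, 0.1, -0.0]
29.9167 [  3.4 -15.7 -42.   -1.1 -34.1 -43.4]
```

Emit:
{"name": "play_rows", "arguments": {
  "plan": [
    [0.09, 0.09, 1, 0, 0, 0],
    [0, 0, 1.2, 0, 0, 0],
    [0, 0, 1.2, 0, 0, 0],
    [0, 0, 1, 0, 0, 0],
    [0, 0, 0.7, 0, 0, 0],
    [0, 0, 0.5, 0, 0, 0],
    [0, 0, 0.3, 0, 0, 0],
    [0, 0, 0, 0, 0, 0],
    [0, 0, 0, 0, 0, 0],
    [0, 0, 0, 0, 0, 0]
  ]
}}

```text
clock: 30.75
tool_pos: [0.4846, -0.1585, 0.1712]
orientation: [-158.3, 20.5, -126.8]
force: [0.1, -1.1, -0.1]
opening: 0.035
gripper_force: 0.0
```

Emit:
{"name": "play_rows", "arguments": {
  "plan": [
    [0, 0, 0, 0, 0, 0],
    [0, 0, 0, 0, 0, 0],
    [0, 0, 0, 0, 0, 0],
    [0, 0, 0, 0, 0, 0],
    [0, 0, 0, 0, 0, 0],
    [0, 0, 0, 0, 0, 0],
    [0, 0, 0, 0, 0, 0],
    [0, 0, 0, 0, 0, 0]
  ],
  "grip": 0
}}

```text
clock: 31.42
tool_pos: [0.4855, -0.1591, 0.1717]
orientation: [-158.2, 20.6, -126.8]
force: [5.1, -7.7, -0.6]
opening: 0.0088
gripper_force: 30.0
```

```bash
python3 st.py 3 1
```

```text
t 31.42 Fz/tool [ 3.1 -8.2  2.7] M/tool [1.56  2.296 0.1  ] Mlid 0.109 turn [ 0.1 -0.1  0. ] pos [-0.1 -0.9 -5.1] q6 -43.2 open 8.8 gf 30.0
tau6 [4.614 0.573 0.076]
```

Emit:
{"name": "play_rows", "arguments": {
  "plan": [
    [0.02, -0.1, 0, 0, 0, 0],
    [0, 0, 0, 0, 0, 0],
    [0, 0, 0, 0, 0, 0],
    [0, 0, 0, 0, 0, 0]
  ]
}}

```text
clock: 31.75
tool_pos: [0.4856, -0.1593, 0.1716]
orientation: [-158.3, 20.6, -126.8]
force: [0.1, -0.1, 4.9]
opening: 0.0087
gripper_force: 30.0
```

```bash
python3 st.py 3 1
```

```text
t 31.75 Fz/tool [-1.7 -1.8 -4.2] M/tool [-0.633  0.503  0.107] Mlid 0.106 turn [ 0.  -0.1  0. ] pos [ 0.1 -1.1 -5.1] q6 -42.8 open 8.7 gf 30.0
tau6 [5.367 0.92  0.075]
```

Emit:
{"name": "play_rows", "arguments": {
  "plan": [
    [0, 0, 0.018, 0, 0, 5],
    [0, 0, 0.018, 0, 0, 5],
    [0, 0, 0.018, 0, 0, 5],
    [0, 0, 0, 0, 0, 0],
    [0, 0, 0, 0, 0, 0],
    [0, 0, 0, 0, 0, 0]
  ]
}}

```text
clock: 32.25
tool_pos: [0.4859, -0.1593, 0.1712]
orientation: [-164.3, 25.3, -142.0]
force: [-0.5, -1.3, 5.4]
opening: 0.0085
gripper_force: 30.0
```

```bash
python3 st.py 3 1
```

```text
t 32.25 Fz/tool [-1.2 -2.1 -5. ] M/tool [-0.298  0.616  0.09 ] Mlid 0.090 turn [ 0.  -0.2 14.9] pos [ 0.  -1.1 -4.5] q6 -57.6 open 8.5 gf 30.0
tau6 [5.224 0.753 0.07 ]
```

Emit:
{"name": "play_rows", "arguments": {
  "plan": [
    [0, 0, 0.018, 0, 0, 5],
    [0, 0, 0.018, 0, 0, 5],
    [0, 0, 0, 0, 0, 0],
    [0, 0, 0, 0, 0, 0],
    [0, 0, 0, 0, 0, 0]
  ]
}}

```text
clock: 32.67
tool_pos: [0.4861, -0.1593, 0.171]
orientation: [-169.1, 27.7, -152.9]
force: [-0.6, -1.2, 5.2]
opening: 0.0086
gripper_force: 30.0
```

```bash
python3 st.py 3 1
```

```text
t 32.67 Fz/tool [-1.5 -1.8 -4.9] M/tool [-0.024  0.735  0.089] Mlid 0.089 turn [ 0.  -0.2 24.9] pos [ 0.  -1.2 -4.2] q6 -67.6 open 8.6 gf 30.0
tau6 [5.165 0.713 0.075]
```

Emit:
{"name": "play_rows", "arguments": {
  "plan": [
    [0, 0, 0.018, 0, 0, 5],
    [0, 0, 0.018, 0, 0, 5],
    [0, 0, 0, 0, 0, 0],
    [0, 0, 0, 0, 0, 0],
    [0, 0, 0, 0, 0, 0]
  ]
}}

```text
clock: 33.08
tool_pos: [0.4863, -0.1594, 0.1706]
orientation: [-174.5, 29.1, -164.2]
force: [-0.4, -1.6, 4.9]
opening: 0.0091
gripper_force: 30.0
```

```bash
python3 st.py 3 1
```

```text
t 33.08 Fz/tool [-1.7 -1.9 -4.5] M/tool [0.26  0.644 0.064] Mlid 0.065 turn [ 0.  -0.2 34.9] pos [ 0.  -1.2 -3.9] q6 -77.6 open 9.1 gf 30.0
tau6 [5.1   0.678 0.069]
```

Emit:
{"name": "play_rows", "arguments": {
  "plan": [
    [0, 0, 0.018, 0, 0, 5],
    [0, 0, 0.018, 0, 0, 5],
    [0, 0, 0, 0, 0, 0],
    [0, 0, 0, 0, 0, 0],
    [0, 0, 0, 0, 0, 0]
  ]
}}

```text
clock: 33.5
tool_pos: [0.4865, -0.1594, 0.1703]
orientation: [179.9, 29.6, -175.6]
force: [0.1, -0.4, 4.0]
opening: 0.0086
gripper_force: 30.0
```

```bash
python3 st.py 3 1
```

```text
t 33.50 Fz/tool [-2.1 -0.4 -3.4] M/tool [0.493 0.569 0.075] Mlid 0.076 turn [ 0.  -0.2 44.9] pos [ 0.1 -1.2 -3.5] q6 -87.6 open 8.6 gf 30.0
tau6 [5.033 0.649 0.062]
```

Emit:
{"name": "play_rows", "arguments": {
  "plan": [
    [0, 0, 0.018, 0, 0, 5],
    [0, 0, 0.018, 0, 0, 5],
    [0, 0, 0, 0, 0, 0],
    [0, 0, 0, 0, 0, 0],
    [0, 0, 0, 0, 0, 0]
  ]
}}

```text
clock: 33.92
tool_pos: [0.4866, -0.1594, 0.17]
orientation: [174.3, 29.0, 172.9]
force: [-0.3, -2.8, 6.2]
opening: 0.0087
gripper_force: 30.0
```

```bash
python3 st.py 3 1
```

```text
t 33.92 Fz/tool [-3.1 -2.2 -5.7] M/tool [0.725 0.486 0.1  ] Mlid 0.101 turn [-0.  -0.2 54.9] pos [ 0.1 -1.3 -3.1] q6 -97.6 open 8.7 gf 30.0
tau6 [4.962 0.628 0.055]
```

Emit:
{"name": "play_rows", "arguments": {
  "plan": [
    [0, 0, 0.018, 0, 0, 5],
    [0, 0, 0.018, 0, 0, 5],
    [0, 0, 0, 0, 0, 0],
    [0, 0, 0, 0, 0, 0],
    [0, 0, 0, 0, 0, 0]
  ]
}}

```text
clock: 34.33
tool_pos: [0.4868, -0.1594, 0.1698]
orientation: [168.9, 27.6, 161.7]
force: [-0.3, -1.5, 5.2]
opening: 0.0087
gripper_force: 30.0
```

```bash
python3 st.py 3 1
```

```text
t 34.33 Fz/tool [-2.6 -0.6 -4.7] M/tool [0.98  0.347 0.093] Mlid 0.095 turn [-0.  -0.2 64.9] pos [ 0.1 -1.3 -2.8] q6 -107.6 open 8.7 gf 30.0
tau6 [4.89  0.662 0.062]
```

Emit:
{"name": "play_rows", "arguments": {
  "plan": [
    [0, 0, 0.018, 0, 0, 5],
    [0, 0, 0.018, 0, 0, 5],
    [0, 0, 0, 0, 0, 0],
    [0, 0, 0, 0, 0, 0],
    [0, 0, 0, 0, 0, 0]
  ]
}}

```text
clock: 34.75
tool_pos: [0.4869, -0.1595, 0.1696]
orientation: [164.1, 25.2, 150.8]
force: [-4.2, -2.3, 7.3]
opening: 0.0088
gripper_force: 30.0
```

```bash
python3 st.py 3 1
```

```text
t 34.75 Fz/tool [-0.8 -1.8 -8.5] M/tool [ 1.029  0.437 -0.077] Mlid -0.076 turn [-0.  -0.2 74.8] pos [ 0.1 -1.3 -2.6] q6 -117.6 open 8.8 gf 30.0
tau6 [ 4.677  0.92  -0.081]
```

Emit:
{"name": "play_rows", "arguments": {
  "plan": [
    [0, 0, 0.01, 0, 0, 6],
    [0, 0, 0, 0, 0, 0],
    [0, 0, 0, 0, 0, 0],
    [0, 0, 0, 0, 0, 0],
    [0, 0, 0, 0, 0, 0]
  ]
}}

```text
clock: 35.17
tool_pos: [0.4869, -0.1595, 0.1695]
orientation: [161.5, 23.5, 144.6]
force: [-3.1, -2.3, 7.7]
opening: 0.0084
gripper_force: 30.0
```

```bash
python3 st.py 3 1
```

```text
t 35.17 Fz/tool [-2.  -1.1 -8.3] M/tool [ 1.072  0.338 -0.157] Mlid -0.156 turn [-0.  -0.2 80.8] pos [ 0.2 -1.3 -2.5] q6 -123.6 open 8.4 gf 30.0
tau6 [ 4.546  0.935 -0.179]
```

Emit:
{"name": "play_rows", "arguments": {
  "plan": [
    [0, 0, 0.01, 0, 0, 6],
    [0, 0, 0, 0, 0, 0],
    [0, 0, 0, 0, 0, 0],
    [0, 0, 0, 0, 0, 0],
    [0, 0, 0, 0, 0, 0]
  ]
}}

```text
clock: 35.58
tool_pos: [0.487, -0.1595, 0.1694]
orientation: [159.2, 21.5, 138.5]
force: [-2.7, -3.0, 8.1]
opening: 0.0086
gripper_force: 30.1
```

```bash
python3 st.py 3 1
```

```text
t 35.58 Fz/tool [-2.9 -1.1 -8.5] M/tool [ 1.307  0.147 -0.324] Mlid -0.323 turn [-0.  -0.2 86.8] pos [ 0.2 -1.3 -2.4] q6 -129.6 open 8.6 gf 30.1
tau6 [ 4.366  0.948 -0.332]
```

Emit:
{"name": "play_rows", "arguments": {
  "plan": [
    [0, 0, 0, 0, 0, 3],
    [0, 0, 0, 0, 0, 0],
    [0, 0, 0, 0, 0, 0],
    [0, 0, 0, 0, 0, 0],
    [0, 0, 0, 0, 0, 0]
  ]
}}

```text
clock: 36.0
tool_pos: [0.487, -0.1596, 0.1694]
orientation: [158.1, 20.4, 135.5]
force: [-1.6, -3.3, 7.9]
opening: 0.0089
gripper_force: 30.2
```

```bash
python3 st.py 3 1
```

```text
t 36.00 Fz/tool [-3.8 -0.6 -7.8] M/tool [ 1.285 -0.131 -0.432] Mlid -0.430 turn [-0.  -0.2 89.8] pos [ 0.2 -1.4 -2.4] q6 -132.6 open 8.9 gf 30.2
tau6 [ 4.254  0.913 -0.439]
```

Emit:
{"name": "play_rows", "arguments": {
  "plan": [
    [0, 0, 0, 0, 0, 0],
    [0, 0, 0, 0, 0, 0],
    [0, 0, 0, 0, 0, 0],
    [0, 0, -1, 0, 0, 0],
    [0, 0, -2, 0, 0, 0],
    [0, 0, -3, 0, 0, 0],
    [0, 0, -3, 0, 0, 0],
    [0, 0, -2, 0, 0, 0],
    [0, 0, 0, 0, 0, 0],
    [0, 0, 0, 0, 0, 0],
    [0, 0, 0, 0, 0, 0]
  ],
  "grip": 3.5
}}

```text
clock: 36.92
tool_pos: [0.4321, -0.1634, 0.2632]
orientation: [158.1, 20.1, 135.3]
force: [0.2, -0.4, -1.1]
opening: 0.0351
gripper_force: 0.0
```

```bash
python3 st.py 3 1; python3 - <<'E'
from h import *
for n in("scene","top"):
    snapshot(n)
    for t in("water_bottle","tray_beads","pot_6","screw_a"): print(n,t,[np.round(r["position"],3).tolist() for r in spot_point(n,t)][:4])
E
```

```text
t 36.92 Fz/tool [-0.  -0.5  1. ] M/tool [ 1.075  1.036 -0.03 ] Mlid -0.033 turn [-0.1  0.  90. ] pos [   1.2    0.3 -111.2] q6 -133.1 open 35.1 gf 0.0
tau6 [ 7.023e+00  1.555e+00 -5.000e-03]
scene water_bottle [[0.59, -0.458, -0.001]]
scene tray_beads [[0.429, -0.439, 0.002]]
scene pot_6 [[0.771, 0.169, -0.0]]
scene screw_a [[0.576, -0.214, 0.211], [0.533, -0.067, 0.197], [0.622, -0.12, 0.242], [0.495, -0.161, 0.164]]
top water_bottle [[0.586, -0.46, 0.002], [0.769, 0.165, 0.0]]
top tray_beads []
top pot_6 [[0.769, 0.165, -0.001]]
top screw_a [[0.578, -0.22, 0.209], [0.488, -0.162, 0.161], [0.538, -0.066, 0.194], [0.625, -0.119, 0.243]]
```

```bash
python3 -c "
from plant import close_job; print(close_job())"
```

```text
the job is handed in; nothing more can be done
None
```

All four wing screws were turned clockwise in cross order until tight, at about 0.45, 0.56, 0.5 and 0.5 N m (measured; forced is over 0.75); the gripper is open and clear, the bottle, tray and pot show no movement, and the job was handed in at about 37 s with no verdict shown.

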